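Load and start the sleeve leak tester

TASK

Push every orange sleeve that is there, flange down, fully home onto a spigot of its own in the grey test case, and stand the lot can centred on the scanner's pad with its white code stripe squarely facing the scanner window. When all that is done, close the blue half of the case until its edge sits on the lower half, and only then press the green start button fully down and let it go. Leave the other things on the table where they are.

Things in the scene. Friction and masses are not known exactly. Their poses are not given: they have to be found in the camera images.
- sleeve0: orange moulded sleeve standing on its flange, 45 mm high: tube 28 mm outside with a 20 mm bore right through, flange 40 mm across and 5 mm thick at the bottom; 30 g. Origin: centre of the flange's underside, z up the tube. Three to five are present; absent ones read None
- sleeve1: orange moulded sleeve standing on its flange, 45 mm high: tube 28 mm outside with a 20 mm bore right through, flange 40 mm across and 5 mm thick at the bottom; 30 g. Origin: centre of the flange's underside, z up the tube. Three to five are present; absent ones read None
- sleeve2: orange moulded sleeve standing on its flange, 45 mm high: tube 28 mm outside with a 20 mm bore right through, flange 40 mm across and 5 mm thick at the bottom; 30 g. Origin: centre of the flange's underside, z up the tube. Three to five are present; absent ones read None
- sleeve3: orange moulded sleeve standing on its flange, 45 mm high: tube 28 mm outside with a 20 mm bore right through, flange 40 mm across and 5 mm thick at the bottom; 30 g. Origin: centre of the flange's underside, z up the tube. Three to five are present; absent ones read None
- sleeve4: orange moulded sleeve standing on its flange, 45 mm high: tube 28 mm outside with a 20 mm bore right through, flange 40 mm across and 5 mm thick at the bottom; 30 g. Origin: centre of the flange's underside, z up the tube. Three to five are present; absent ones read None
- spigot0 (a point): foot of one of five aluminium spigots that stand 48 mm apart in a row along the middle of the grey lower case half: 18 mm across, 32 mm high with a tapered tip (taper over the top 8 mm). The point is the centre of its foot, on the case floor (6 mm above the table), where the flange comes to rest; x along the row, y across it towards the hinge, z up
- spigot1 (a point): foot of one of five aluminium spigots that stand 48 mm apart in a row along the middle of the grey lower case half: 18 mm across, 32 mm high with a tapered tip (taper over the top 8 mm). The point is the centre of its foot, on the case floor (6 mm above the table), where the flange comes to rest; x along the row, y across it towards the hinge, z up
- spigot2 (a point): foot of one of five aluminium spigots that stand 48 mm apart in a row along the middle of the grey lower case half: 18 mm across, 32 mm high with a tapered tip (taper over the top 8 mm). The point is the centre of its foot, on the case floor (6 mm above the table), where the flange comes to rest; x along the row, y across it towards the hinge, z up
- spigot3 (a point): foot of one of five aluminium spigots that stand 48 mm apart in a row along the middle of the grey lower case half: 18 mm across, 32 mm high with a tapered tip (taper over the top 8 mm). The point is the centre of its foot, on the case floor (6 mm above the table), where the flange comes to rest; x along the row, y across it towards the hinge, z up
- spigot4 (a point): foot of one of five aluminium spigots that stand 48 mm apart in a row along the middle of the grey lower case half: 18 mm across, 32 mm high with a tapered tip (taper over the top 8 mm). The point is the centre of its foot, on the case floor (6 mm above the table), where the flange comes to rest; x along the row, y across it towards the hinge, z up
- case_hinge (a point): middle of the hinge line of the case, 20 mm above the table, at the rim of the grey lower half, which is 244 mm long (x, along the hinge), 130 mm wide and 20 mm high with 4 mm walls and stays put on the table. The hinge is on its +y side: the row of spigots is 65 mm from the hinge in -y; the free edge of the closed upper half is 130 mm from it in -y. Axes those of the case, z up
- shell (a joint): angle of the blue upper case half (a shell 244 long, 130 wide, 44 mm deep, 4 mm walls): 0 closed, edge on the lower rim, its flat top 64 mm above the table; 1.57 standing upright on the hinge side, outer face turned away from the spigots; 1.9 fully open. A stiff hinge holds it where it is left; about 4 N at the free edge moves it
- lot_can: grey steel lot can with black lid band, 54 mm across, 72 mm high, about 0.22 kg; a white barred code stripe runs up one side and a white bar on the lid runs from the centre to that side. Origin: centre of the underside; its x axis points to the stripe, z up
- can_stripe (a point): foot of the can's white stripe, on its side, 27 mm from the can's axis and 3 mm above its underside
- pad (a point): centre of the scanner's pad (a yellow ring 68 mm across on a 3 mm dark plate, its top 3 mm above the table) in front of a fixed grey scanner block; the point is on the plate's top; its x axis points to the scanner's dark red window; the block's face is 65 mm from this point, the block 90 mm wide and 85 mm high
- pad_mark (a point): point over the plate 27 mm from the pad's centre towards the window: where the foot of the stripe belongs
- start_top (a point): centre of the top of the green start button, 30 mm across, on a white panel box 90 x 90 x 40 mm; the button's top is about 58 mm above the table
- start (a joint): travel of the start button: 0 up, 0.006 m fully down; it springs back; about 5 N presses it fully
- tape: yellow roll of tape, 68 mm across, 22 mm high, flat on the mat; not part of the job. Origin at its underside
- driver: screwdriver lying on the mat; not part of the job
- plug: small black moulded plug, 28 mm across, 18 mm high; not part of the job. Origin at its underside
- cup: white cup, 72 mm across, 85 mm high; not part of the job. Origin at its underside
- jar: clear jar, 60 mm across, 60 mm high; not part of the job. Origin at its underside
There are look-alikes about, which are no part of the job. Leave any purple or turquoise look-alike of the part that bears start_top alone. Leave any pink look-alike of the sleeve3 alone.

How it is judged:
By the outcome, as a careful person would: the job done as asked, in the order asked, and still so for the second after the job is handed in, with the robot touching nothing.
Of sleeve0, sleeve1, sleeve2, sleeve3, sleeve4 only 3 to 5 are there at a start; the rules pass over those that are not, and their reading is None.
At some moment in a run one of lot_can, sleeve0, sleeve1, sleeve2, sleeve3, sleeve4 may be knocked a few centimetres aside while the robot is not near it.
It also fails if it takes over 210 s, if anything falls off the work surface, if the arm or the gripper's body presses on something with over 40 N, if the wrist force passes 120 N, or if a joint passes its speed limit or range.

ROBOT

A 7-joint arm with a two-finger parallel gripper is mounted at the origin on the work surface. World frame = base frame: x ahead of the robot, y to its left, z up, the work surface at z = 0. Lengths are in mm, angles in degrees, forces in N, time in s.
With the tool pointing down it reaches from about 350 to 775 mm from the base axis. Payload 3.1 kg.
Tool frame: the origin (TCP) lies midway between the tips of the shut fingers; the grasp point (between the pads) lies 19 mm behind it (manip.grasp_offset is the distance from the TCP to the grasp point, in mm); z points along the fingers, y is the line along which they close (so a half turn about z gives the same grasp; the last joint's range is limited). The gripper opens to 85 mm and grips with 20 to 120 N. Pads are 22 mm wide; open, the fingers measure 114 mm over their backs; the gripper's body (76 mm by 85 mm) begins 54 mm behind the grasp point. The pads swing forward as they close: fully open they stand 13 mm farther back than shut.
Start: joints at [74.158, 17.813, 0.802, 86.603, -0.252, 75.585, -1.558], TCP at [127.989, -534.917, 231.304] pointing down, gripper open.
Joint ranges: [-154.91, 154.91], [-16.99, 109.72], [-72.82, 74.43], [7.12, 147.25], [-82.49, 262.49], [11.32, 116.49], [-174.64, 174.64]. Speed limits (degrees/s): [159.86, 159.86, 180, 180, 180, 180, 180].

INTERFACE

Orientations are given as [roll, pitch, yaw] about the fixed x, y, z axes, in that order (R = Rz(yaw) Ry(pitch) Rx(roll)).
In Python, from plant import readout, cams, manip gives the robot as it stands.
- The arm moves only by the tool step_arm, never from a script. Its argument "series" is a list of rows, each an object with "travel": the shift along the world's x, y, z as a fraction of full scale, a list of three; "rotation": the turn, a rotation vector about the world's x, y, z as a fraction of full scale, a list of three; "jaw": the opening, from -1 (shut) to 1 (fully open). In form: [{"travel": [tx, ty, tz], "rotation": [rx, ry, rz], "jaw": jaw}, ...]. A call has exactly 8 rows; each row is the pose to reach, as a shift and turn from the pose commanded when the call began; what a row does not reach only later rows make up. Full scale, the value 1, is 0.3 m for a shift and pi/2 rad for a turn. A row lasts 1/10 s, in which the tool goes at most 50 mm and 8.59 degrees, less where a joint would pass 70% of its speed; a pose out of reach is approached as far as the arm can. A call with a number of a shift or a turn outside -1 to 1 is refused whole. A call with a gripper value outside its range is refused whole. The fingers move at their own pace and stop on an object; "newtons" is the grip in N (left out, the last holds). Time passes only in rows, so rows that repeat a pose let the fingers close, or fill a call up. It gives the time, the measured TCP pose, the force, the opening and the grip force at its end, in the units of the state.
- readout.sense(): the state, without advancing time (a new reading comes with each control period).
- cams.camera(name): name is "side" or "top"; returns the picture (384x512x3 uint8, red, green, blue); there is no depth.
- cams.camera_info(name): a dict with "mtx" (3x3 intrinsics, pixels), "rvec" (rotation vector, rad) and "tvec" (3), from world to camera coordinates, as OpenCV has them. Camera axes: x right, y down, z forward; pixel columns grow to the right and rows downward; lengths in mm; the calibration is good to about 2 mm. A picture is of the moment at which its call begins. camera_info takes no time and is no camera call.
- manip.close_job(): hands the job in; it is judged then, once.
Trained networks look in the newest picture that a camera, given by its name, has taken for a name from the list of things; names that differ only in an ending like _2 or _b are one class to them, and where a whole thing is asked for, a point or a joint stands for the part that bears it (a point fixed in the world has none). Each returns a list of dicts, best first, with "score" (0 to 1); they miss things now and then, are a little off and sometimes report something else, mostly with a low value. They report only what shows in the picture. A call takes as long as a camera call. They do not tell look-alikes from the thing itself.
- cams.masks_of(camera, target): "mask" (384x512 bool, what is visible of it) and "at" ([column, row] in pixels, amid what is visible of it).
- cams.tip_of(camera, target): "at" ([column, row] in pixels: a listed point, or the origin of a listed thing).
The state is a dict: "time": time; "joints": joint angles; "dq": joint speeds; "joint_efforts": joint torques, N m; "ee_pos": TCP position; "tcp_rot": TCP orientation; "ft_force": force on the tool from outside, world axes, zero at the start; "ft_torque": the same for the moment, N m; "finger_gap": finger opening in mm; "grip_force": force on a finger pad.
Only numpy, scipy, OpenCV 4.12 (cv2) and the standard library are available. Lean on these libraries where they do the work, as an engineer would, in place of code of your own. Each camera call takes 0.05 s, during which the arm holds its last target. There are 200 camera calls.

## Working session

There is one attempt and no reset: what is moved stays moved. The work goes in short steps, Python scripts to look and compute and a tool call to move; the robot and the scene stay as the last step left them, time stands still between calls to the robot, and variables do not carry over. Pictures are saved under pics/ and viewed, at most 17 in all, crops included, and the job is handed in when it is done.

Besides the shell and the picture viewer there is one more tool, called as name(argument=value, ...), one argument or row to a line, values as JSON. step_arm: Moves the arm, as the interface text tells. Shift numbers are shares of 0.3 m and turn numbers shares of pi/2 rad, none past 1 either way. Its arguments: {"type":"object","properties":{"series":{"type":"array","items":{"type":"object","properties":{"travel":{"type":"array","items":{"type":"number"}},"rotation":{"type":"array","items":{"type":"number"}},"jaw":{"type":"number"}}}},"newtons":{"type":"number"}},"required":["series"]}

```bash
mkdir -p pics; ls; python3 - <<'E'
from plant import readout,cams,manip
import cv2,numpy as np
print(readout.sense(), manip.grasp_offset)
for c in("top","side"):
    im=cams.camera(c); cv2.imwrite(f"pics/{c}0.png",cv2.resize(im[:,:,::-1],(800,600),interpolation=cv2.INTER_CUBIC)); print(cams.camera_info(c))
E
```

```text
pics
{'time': 0.0, 'joints': array([74.15792734, 17.86144259,  0.80027905, 86.6925142 , -0.25405713,
       75.58447719, -1.55821922]), 'dq': array([-0.07022678,  0.06655332,  0.04962776,  0.0813718 ,  0.00818623,
        0.02876542,  0.02881657]), 'joint_efforts': array([ 3.94516974e-04, -3.79910731e+01,  1.45898229e-01, -2.30590689e+01,
        1.21614971e-02,  1.34922386e-02, -3.43800968e-05]), 'ee_pos': array([ 127.81894514, -534.18430501,  230.20745529]), 'tcp_rot': array([-1.79863372e+02,  3.26105296e-03,  1.34583116e+01]), 'ft_force': array([-0.69746522, -0.01518523,  0.23519367]), 'ft_torque': array([0.03525115, 0.04231535, 0.03192885]), 'grip_force': 0.0, 'finger_gap': 85.09701373750033} 18.700000000000003
{'mtx': array([[365.28281264,   0.        , 256.47030518],
       [  0.        , 365.28281264, 182.49289403],
       [  0.        ,   0.        ,   1.        ]]), 'rvec': array([ 2.11958774, -2.15986548,  0.16925244]), 'tvec': array([  40.93867898,  495.50792284, 1230.80918425])}
{'mtx': array([[351.95338175,   0.        , 260.20884118],
       [  0.        , 351.95338175, 192.86549746],
       [  0.        ,   0.        ,   1.        ]]), 'rvec': array([ 2.26637852, -0.53660261,  0.23686446]), 'tvec': array([-436.10811203,  213.70682664, 1037.71671656])}
```

View pics/top0.png

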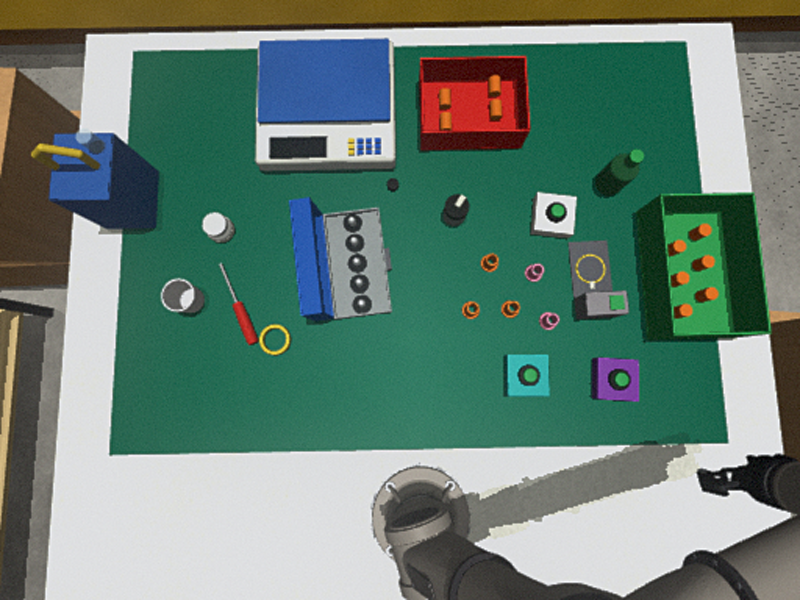

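View pics/side0.png

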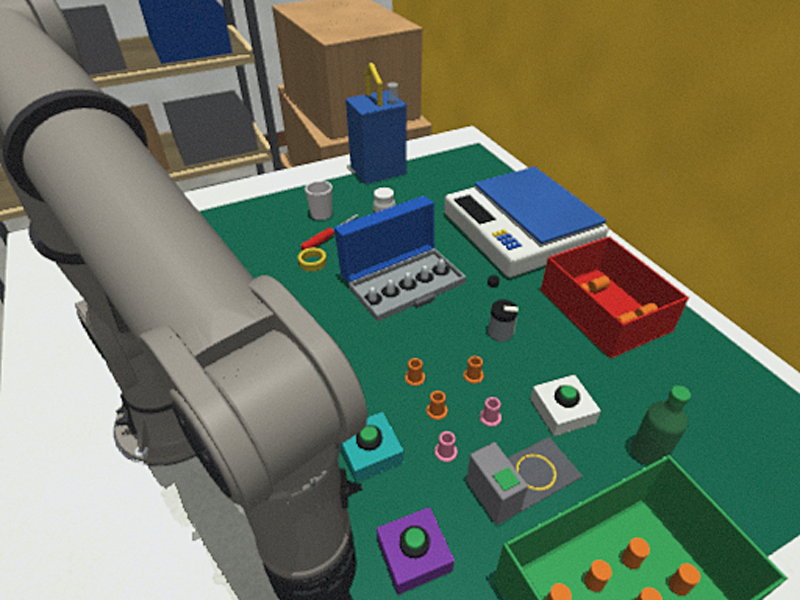

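The pictures show three orange sleeves standing on the mat at top (800×600) px (490,262), (471,310) and (511,309).

- **Look-alikes for the sleeves:** pink ones at (535,271) and (549,320), plus orange plugs in the red bin (~(445,110), (494,95)) and the green bin (~(695,265)).
- **Start button:** the white box at (556,212). The turquoise box at (527,375) and the purple one at (615,380) are decoys.
- **Other parts:** the can is at (455,207), the pad at (590,268) and the case at (345,260).

```bash
cat > h.py <<'E'
from plant import readout,cams,manip
import cv2,numpy as np
I={c:cams.camera_info(c) for c in("top","side")}
def P(c):
    R=cv2.Rodrigues(I[c]["rvec"])[0]; return I[c]["mtx"]@np.c_[R,I[c]["tvec"]]
def gnd(c,px,z):
    M=P(c); H=np.c_[M[:,0],M[:,1],M[:,2]*z+M[:,3]]
    p=np.linalg.solve(H,[px[0],px[1],1]); return p[:2]/p[2]
def proj(c,X):
    p=P(c)@np.r_[X,1]; return p[:2]/p[2]
def tri(a,b):
    X=cv2.triangulatePoints(P("top"),P("side"),np.float64(a),np.float64(b)).ravel(); return X[:3]/X[3]
E
python3 - <<'E'
from h import *
np.set_printoptions(precision=1,suppress=True)
for c in("top","side"): im=cams.camera(c); cv2.imwrite(f"pics/{c}_raw.png",im[:,:,::-1])
Z=dict(sleeve0=0,spigot0=6,spigot4=6,case_hinge=20,lot_can=0,can_stripe=3,pad=3,pad_mark=3,start_top=58)
for n,z in Z.items():
    for c in("top","side"):
        for d in cams.tip_of(c,n)[:6]:
            print(n,c,round(d["score"],2),np.array(d["at"]),gnd(c,d["at"],z))
im=cv2.imread("pics/top_raw.png")[120:225,180:420]
cv2.imwrite("pics/crop1.png",cv2.resize(im,(800,350),interpolation=cv2.INTER_CUBIC))
E
```

```text
sleeve0 top 0.61 [352.1 204.6] [ 416.5 -306.4]
sleeve0 top 0.58 [342.6 172. ] [ 534.8 -279.2]
sleeve0 top 0.54 [302.  195.6] [ 452.  -129.8]
sleeve0 top 0.51 [328.5 201.2] [ 430.2 -223.2]
sleeve0 top 0.5 [309.9 167.6] [ 553.1 -162.2]
sleeve0 top 0.49 [122.4 193.5] [471.7 510.6]
sleeve0 side 0.6 [313.  266.4] [ 527.2 -268.3]
sleeve0 side 0.59 [284.5 289.4] [ 414.1 -297.7]
sleeve0 side 0.48 [281.3 260.8] [ 453.5 -209. ]
sleeve0 side 0.47 [262.9 241.5] [ 437.9 -118.6]
sleeve0 side 0.46 [304.3 240. ] [ 557.4 -171.6]
spigot0 top 0.94 [231.4 196.1] [454.2 121.4]
spigot0 top 0.89 [225.2 171.1] [544.9 142.9]
spigot0 top 0.87 [227.5 155.3] [602.8 134.3]
spigot0 top 0.65 [225.  142.6] [650.2 143. ]
spigot0 top 0.59 [228.4 182.3] [504.  131.7]
spigot0 side 0.78 [280.7 171.6] [652.6 152.5]
spigot0 side 0.77 [260.3 181.1] [557.7 137.7]
spigot0 side 0.73 [271.  175.2] [609.3 150.1]
spigot0 side 0.69 [250.1 185.3] [513.6 133.4]
spigot0 side 0.6 [237.5 192.2] [457.1 119.9]
spigot4 top 0.94 [231.4 196.1] [454.2 121.4]
spigot4 top 0.89 [225.2 171.1] [544.9 142.9]
spigot4 top 0.87 [227.5 155.3] [602.8 
[... 622 characters left out ...]
.9 [379.8 174. ] [ 524.4 -411.5]
pad top 0.56 [228.9 182.2] [504.8 130.1]
pad side 0.95 [343.1 297.3] [ 543.7 -392.1]
pad_mark top 0.76 [378.9 178.9] [ 506.6 -407. ]
pad_mark top 0.2 [301.7 196.2] [ 449.5 -128.3]
pad_mark side 0.56 [335.6 304.9] [ 512.  -401.6]
pad_mark side 0.48 [202.7 140.9] [456.9 485.7]
pad_mark side 0.16 [273.  175.4] [617.3 148.8]
start_top top 0.63 [338.2 237.7] [ 301.2 -238. ]
start_top top 0.58 [398.2 246.9] [ 267.2 -436.1]
start_top top 0.44 [312.9 167.1] [ 543.2 -163.8]
start_top top 0.38 [356.2 136. ] [ 651.  -319.8]
start_top side 0.6 [267.  342.4] [ 289.1 -430.7]
start_top side 0.51 [238.9 278. ] [ 302.1 -243.3]
start_top side 0.43 [365.  247.9] [ 668.2 -313.6]
```

View pics/crop1.png

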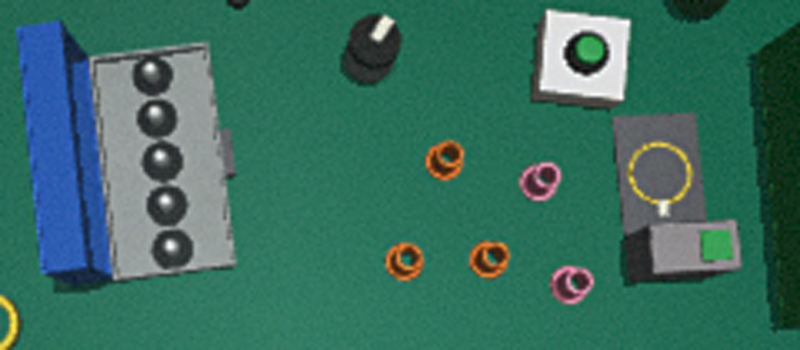

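```bash
python3 - <<'E'
from h import *
a=cv2.imread("pics/top_raw.png")[120:210,180:255]; b=cv2.imread("pics/side_raw.png")[120:205,205:305]
a=cv2.resize(a,None,fx=5,fy=5,interpolation=cv2.INTER_NEAREST);b=cv2.resize(b,None,fx=4.2,fy=4.2,interpolation=cv2.INTER_NEAREST)
o=np.zeros((450,a.shape[1]+b.shape[1],3),np.uint8);o[:a.shape[0],:a.shape[1]]=a;o[:b.shape[0],a.shape[1]:]=b
cv2.imwrite("pics/crop2.png",o);print(o.shape)
a=cv2.imread("pics/top_raw.png"); print(a[170,218:236].tolist())
h=cv2.cvtColor(a,cv2.COLOR_BGR2HSV)
for p in((313,167),(301,196),(343,172)): print(h[p[1],p[0]-5:p[0]+6].tolist())
E
```

```text
(450, 795, 3)
[[158, 158, 150], [158, 159, 153], [155, 156, 149], [163, 162, 155], [155, 157, 148], [65, 63, 56], [49, 50, 41], [51, 47, 42], [51, 50, 49], [57, 53, 46], [62, 63, 56], [58, 58, 51], [58, 56, 50], [45, 44, 41], [55, 56, 47], [51, 51, 49], [87, 88, 82], [158, 158, 149]]
[[12, 200, 229], [13, 213, 110], [12, 213, 67], [12, 190, 148], [22, 130, 129], [78, 134, 114], [83, 192, 77], [67, 88, 49], [11, 184, 72], [13, 204, 121], [14, 175, 184]]
[[12, 179, 184], [12, 201, 184], [13, 176, 100], [13, 198, 220], [34, 53, 77], [83, 180, 68], [75, 128, 68], [30, 110, 51], [11, 159, 77], [12, 210, 142], [20, 130, 135]]
[[173, 101, 116], [171, 103, 87], [168, 89, 155], [171, 84, 133], [162, 23, 55], [171, 114, 67], [171, 110, 74], [174, 118, 65], [169, 95, 102], [167, 89, 228], [74, 38, 114]]
```

View pics/crop2.png

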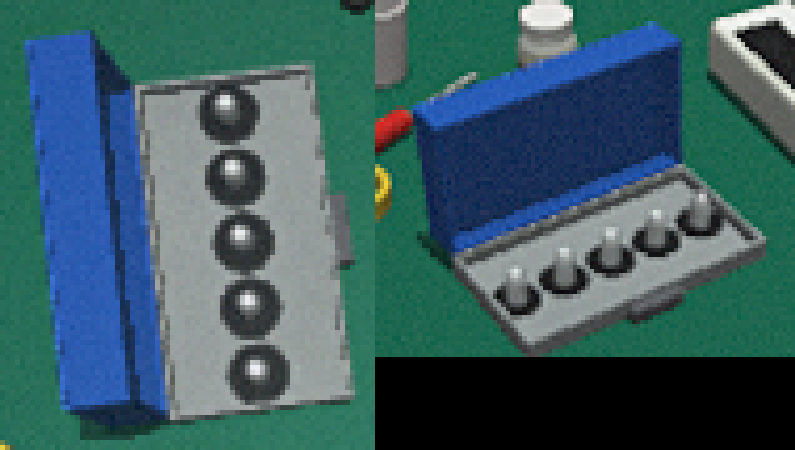

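```bash
cat >> h.py <<'E'
from scipy.optimize import minimize
def ring(x,y,z,r): t=np.arange(0,2*np.pi,.2); return np.c_[x+r*np.cos(t),y+r*np.sin(t),0*t+z]
def render(c,hulls,box,S=8):
    x0,y0,x1,y1=box; m=np.zeros(((y1-y0)*S,(x1-x0)*S),np.uint8)
    for X in hulls:
        p=(P(c)@np.c_[X,np.ones(len(X))].T).T; p=p[:,:2]/p[:,2:]
        q=cv2.convexHull(((p+.5-[x0,y0])*S).round().astype(np.int32)); cv2.fillPoly(m,[q],255)
    return cv2.resize(m,(x1-x0,y1-y0),interpolation=cv2.INTER_AREA)/255.
G=lambda m:cv2.GaussianBlur(m.astype(float),(0,0),1.2)
def revol(prof): # prof list of (z,r,z,r) frusta
    return lambda x,y:[np.r_[ring(x,y,a,b),ring(x,y,c,d)] for a,b,c,d in prof]
SLEEVE=revol([(0,20,5,20),(5,14,45,14)]); CAN=revol([(0,27,72,27)]); SPIG=revol([(6,22,6,22),(6,9,30,9),(30,9,38,6)])
def blobs(m,fill=True):
    cs=cv2.findContours(m.astype(np.uint8),cv2.RETR_EXTERNAL,cv2.CHAIN_APPROX_NONE)[0]; out=[]
    for k in cs:
        z=np.zeros(m.shape,np.uint8); cv2.drawContours(z,[k],-1,1,-1); out.append(z>0)
    return out
def fit(model,masks,p0): # masks {cam:mask}
    boxes={}
    for c,m in masks.items():
        y,x=np.nonzero(m); boxes[c]=(x.min()-8,y.min()-8,x.max()+9,y.max()+9)
    def cost(p):
        return sum(((G(render(c,model(*p),b))-G(masks[c][b[1]:b[3],b[0]:b[2]]))**2).sum() for c,b in boxes.items())
    r=minimize(cost,p0,method="Nelder-Mead",options=dict(initial_simplex=np.array([p0]+[np.add(p0,e) for e in np.eye(len(p0))*6]),xatol=.1,fatol=1e-3))
    return r.x,r.fun
def orange(im):
    h=cv2.cvtColor(im,cv2.COLOR_BGR2HSV); return cv2.inRange(h,(5,100,60),(20,255,255))>0
def near(m,c,X,rad=14):
    p=proj(c,X); bs=[b for b in blobs(m) if b.sum()>12]
    b=min(bs,key=lambda b:np.linalg.norm(np.mean(np.nonzero(b),1)[::-1]-p)); return b
E
python3 - <<'E'
from h import *
np.set_printoptions(precision=1,suppress=True)
im={c:cv2.imread(f"pics/{c}_raw.png") for c in("top","side")}
for X in((553,-165),(451,-128),(437,-222)): # guess
    ms={c:near(orange(im[c]),c,[*X,20]) for c in im}
    print("sleeve",[m.sum() for m in ms.values()],*fit(SLEEVE,ms,X),*[fit(SLEEVE,{c:ms[c]},X) for c in ms])
# can
ms={}
for c in im:
    h=cv2.cvtColor(im[c],cv2.COLOR_BGR2HSV); ms[c]=near((h[...,1]<95),c,[670,-88,36])
    print(ms[c].sum(),render(c,CAN(670,-88),(0,0,512,384)).sum())
print("can",*fit(CAN,ms,(670,-88)),*[fit(CAN,{c:ms[c]},(670,-88)) for c in ms])
cx=fit(CAN,ms,(670,-88))[0]
for c in im:
    p=proj(c,[*cx,72]); r=20
    g=im[c].min(2)*1.; yy,xx=np.mgrid[:384,:512]; w=np.where((np.hypot(xx-p[0],yy-p[1])<9)&ms[c]&(g>130),1,0)
    q=[(xx*w).sum()/w.sum(),(yy*w).sum()/w.sum()]; d=gnd(c,q,72)-cx; print("bar",c,w.sum(),q,p,d,np.degrees(np.arctan2(d[1],d[0])))
# pad ring
for c in im:
    h=cv2.cvtColor(im[c],cv2.COLOR_BGR2HSV); m=(cv2.inRange(h,(18,90,90),(36,255,255))>0); p=proj(c,[525,-405,3]); yy,xx=np.mgrid[:384,:512]
    m&=np.hypot(xx-p[0],yy-p[1])<22; pts=np.array([gnd(c,(x,y),3) for y,x in zip(*np.nonzero(m))],np.float32)
    f=lambda q:((np.hypot(*(pts-q[:2]).T)-q[2])**2).clip(0,25).sum()
    r=minimize(f,[*pts.mean(0),33],method="Nelder-Mead"); print("pad",c,len(pts),r.x,r.fun)
# button green top & spigots
def caseM(x,y,t):
    return sum([SPIG(x+48*k*np.cos(t/60),y+48*k*np.sin(t/60)) for k in range(-2,3)],[])
ms={}
for c in im:
    h=cv2.cvtColor(im[c],cv2.COLOR_BGR2HSV); v=h[...,2]
    z=np.zeros((384,512),bool)
    for k in range(-2,3):
        z|=render(c,SPIG(548+k*48,134+k*5),(0,0,512,384))>0
    z=cv2.dilate(z.astype(np.uint8),np.ones((5,5)))>0
    m=z&((v<115)|(v>175)) if c=="top" else z&(v<95)
    if c=="top": m=np.any([b for b in blobs(m) if b.sum()>60],0)
    ms[c]=m; print(c,m.sum(),render(c,caseM(548,134,6),(0,0,512,384)).sum())
    cv2.imwrite(f"pics/m_{c}.png",m*255)
print("case",*fit(caseM,{"top":ms["top"]},(548,134,6)))
E
```

```text
sleeve [np.int64(105), np.int64(167)] [ 552.1 -170.8] 2.6287163557082964 (array([ 551.2, -171.9]), np.float64(0.12306829510896009)) (array([ 553. , -169.2]), np.float64(0.6636978903711757))
sleeve [np.int64(101), np.int64(173)] [ 443.5 -123.3] 2.6949770947909055 (array([ 443.2, -125.1]), np.float64(0.10995727713275599)) (array([ 443.9, -121.6]), np.float64(0.45737700418936245))
sleeve [np.int64(105), np.int64(191)] [ 444.3 -212.6] 2.328613248198453 (array([ 443.8, -214.2]), np.float64(0.34341178940043043)) (array([ 445. , -211.3]), np.float64(0.4039029201285813))
257 269.921568627451
390 402.72156862745106
can [668.6 -94.2] 6.778396645617759 (array([668.4, -95.2]), np.float64(1.4585783038519802)) (array([669.9, -92.3]), np.float64(2.778197495168092))
bar top 27 [np.float64(294.22222222222223), np.float64(128.14814814814815)] [291.9 131.1] [10.6 -8.5] -38.753109069292975
bar side 26 [np.float64(326.84615384615387), np.float64(197.03846153846155)] [322.7 197.4] [13.3 -4.5] -18.67615673393467
pad top 90 [ 533.8 -403.9   32.1] 290.9508997450125
pad side 124 [ 534.8 -401.6   32.1] 369.53157191700643
top 638 588.3333333333333
side 283 453.5725490196079
case [556.  132.    6.5] 10.962229284866202[ WARN:0@2.597] global loadsave.cpp:1063 imwrite_ Unsupported depth image for selected encoder is fallbacked to CV_8U.
```

```bash
python3 - <<'E'
from h import *
np.set_printoptions(precision=1,suppress=True)
im={c:cv2.imread(f"pics/{c}_raw.png") for c in("top","side")}
# case side: disc minus spigot
DISC=revol([(6,22,6,22)]);SP=revol([(6,9,30,9),(30,9,38,6)])
full=(0,0,512,384)
for c in im:
    v=im[c].max(2); z=np.zeros((384,512),bool)
    for k in range(-2,3): z|=render(c,DISC(556+k*48,133+k*5),full)>0
    z=cv2.dilate(z.astype(np.uint8),np.ones((7,7)))>0
    # soft darkness
    s=np.clip((155-v.astype(float))/100,0,1)*z
    y,x=np.nonzero(z); b=(x.min()-2,y.min()-2,x.max()+3,y.max()+3)
    def cost(p):
        t=p[2]/60;m=0;n=0
        cs=[(p[0]+48*k*np.cos(t),p[1]+48*k*np.sin(t)) for k in range(-2,3)]
        d=revol([(6,p[3],6,p[3])])
        m=render(c,sum([d(*q) for q in cs],[]),b)*(1-render(c,sum([SP(*q) for q in cs],[]),b))
        return ((G(m)-G(s[b[1]:b[3],b[0]:b[2]]))**2).sum()
    p0=[556,133,6.5,22]
    r=minimize(cost,p0,method="Nelder-Mead",options=dict(initial_simplex=np.array([p0]+[np.add(p0,e) for e in np.diag([6,6,2,2])]),xatol=.05,fatol=1e-3)); print("case",c,r.x,np.degrees(r.x[2]/60),r.fun)
def cr(c,x0,y0,w,h,s): return cv2.resize(im[c][y0:y0+h,x0:x0+w],None,fx=s,fy=s,interpolation=cv2.INTER_CUBIC)
o=np.zeros((600,800,3),np.uint8)
for k,(c,x,y,s) in enumerate([("top",350,150,6),("side",290,270,4.5),("top",275,115,9),("side",300,185,8)]):
    w=int(390/s);h=int(290/s);q=cr(c,x,y,w,h,s); oy,ox=(k//2)*300,(k%2)*400; o[oy:oy+q.shape[0],ox:ox+q.shape[1]]=q
cv2.imwrite("pics/crop3.png",o)
E
```

```text
case top [557.9 132.7   6.3  22.4] 6.04413237221696 26.48313420611088
case side [560.5 139.5   6.4  23.2] 6.112370468150421 36.09610401307586
```

View pics/crop3.png

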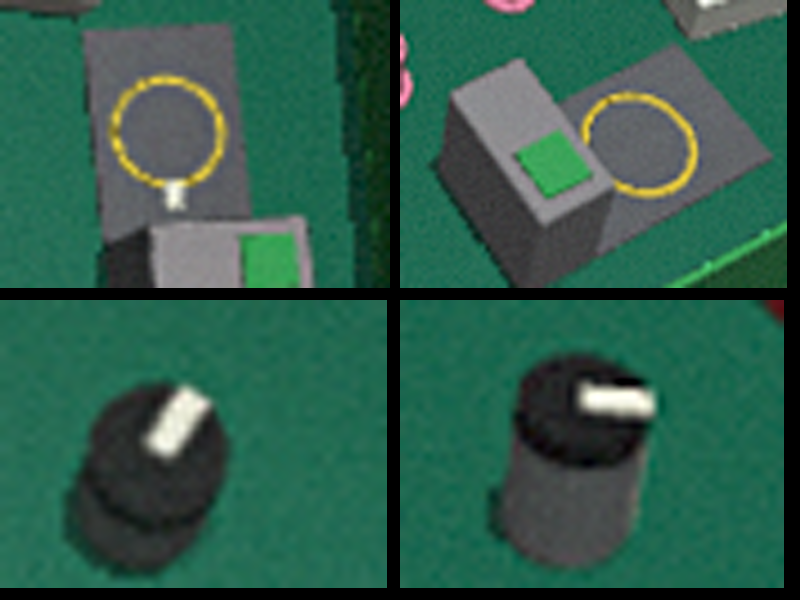

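The pad's ring centre is at about top px (378,172) with its white tick at (379,182), towards the block. The can's lid bar points up and to the right, at top px (295,127). I'm taking the front-right orange sleeve first, at (444,-213).

step_arm(
  series=[
    {"travel": [0.7, 0.8, 0], "rotation": [0, 0, 0], "jaw": 0.4},
    {"travel": [0.7, 0.8, 0], "rotation": [0, 0, 0], "jaw": 0.4},
    {"travel": [0.7, 0.8, 0], "rotation": [0, 0, 0], "jaw": 0.4},
    {"travel": [0.7, 0.8, 0], "rotation": [0, 0, 0], "jaw": 0.4},
    {"travel": [0.7, 0.8, 0], "rotation": [0, 0, 0], "jaw": 0.4},
    {"travel": [0.7, 0.8, 0], "rotation": [0, 0, 0], "jaw": 0.4},
    {"travel": [0.7, 0.8, 0], "rotation": [0, 0, 0], "jaw": 0.4},
    {"travel": [0.7, 0.8, 0], "rotation": [0, 0, 0], "jaw": 0.4},
  ],
  newtons=30,
)

```text
time: 1.9
ee_pos: [340.8, -291.5, 231.7]
tcp_rot: [-180.0, -0.1, 13.9]
ft_force: [0.1, 0.2, 0.0]
finger_gap: 59.7
grip_force: 0.0
```

step_arm(
  series=[
    {"travel": [0.355, 0.275, -0.3], "rotation": [0, 0, -0.082], "jaw": 0.4},
    {"travel": [0.355, 0.275, -0.3], "rotation": [0, 0, -0.082], "jaw": 0.4},
    {"travel": [0.355, 0.275, -0.3], "rotation": [0, 0, -0.082], "jaw": 0.4},
    {"travel": [0.355, 0.275, -0.3], "rotation": [0, 0, -0.082], "jaw": 0.4},
    {"travel": [0.355, 0.275, -0.3], "rotation": [0, 0, -0.082], "jaw": 0.4},
    {"travel": [0.355, 0.275, -0.3], "rotation": [0, 0, -0.082], "jaw": 0.4},
    {"travel": [0.355, 0.275, -0.3], "rotation": [0, 0, -0.082], "jaw": 0.4},
    {"travel": [0.355, 0.275, -0.3], "rotation": [0, 0, -0.082], "jaw": 0.4},
  ],
)

```text
time: 2.7
ee_pos: [443.9, -214.7, 142.4]
tcp_rot: [179.9, -0.1, 5.9]
ft_force: [-0.6, -0.4, -0.2]
finger_gap: 59.5
grip_force: 0.0
```

```bash
cat >> h.py <<'E'
def st():
    s=readout.sense(); print("t",round(s["time"],1),"tcp",s["ee_pos"].round(1),s["tcp_rot"].round(2),"F",s["ft_force"].round(1),"gap",s["finger_gap"].round(1),"grip",round(float(s["grip_force"]),1)); return s
def snap():
    out={}
    for c in("top","side"): out[c]=cams.camera(c)[:,:,::-1].copy(); cv2.imwrite(f"pics/{c}_raw.png",out[c])
    return out
E
python3 - <<'E'
from h import *
np.set_printoptions(precision=1,suppress=True)
st(); im=snap()
for X in((552,-171),(443.5,-123.3),(444.3,-212.6)):
    for c in im:
        try: m=near(orange(im[c]),c,[*X,20]); print(X,c,m.sum(),*fit(SLEEVE,{c:m},X))
        except Exception as e: print(e)
o=np.hstack([im["side"][90:384,100:500]]);cv2.imwrite("pics/s1.png",cv2.resize(o,None,fx=2,fy=2))
# pad direction
g=lambda *p:gnd("top",p,3)
for a,b in(((378,171.8),(379.2,182.5)),((364.2,155),(367.2,190)),((388.7,154.2),(391.7,185.8))):
    d=g(*b)-g(*a);print("paddir",np.degrees(np.arctan2(d[1],d[0])))
E
```

```text
Traceback (most recent call last):
  File "h.py", line 44, in st
    s=readout.sense(); print("t",round(s["time"],1),"tcp",s["ee_pos"].round(1),s["tcp_rot"].round(2),"F",s["ft_force"].round(1),"gap",s["finger_gap"].round(1),"grip",round(float(s["grip_force"]),1)); return s
                                                                                                                                      ^^^^^^^^^^^^^^^^^^^^^
AttributeError: 'float' object has no attribute 'round'
```

```bash
sed -i 's/s\["finger_gap"\].round(1)/round(float(s["finger_gap"]),1)/' h.py
python3 - <<'E'
from h import *
np.set_printoptions(precision=1,suppress=True)
im=snap();st()
for X in((552,-171),(443.5,-123.3),(444.3,-212.6)):
    for c in im:
        try: m=near(orange(im[c]),c,[*X,20]); print(X,c,m.sum(),*fit(SLEEVE,{c:m},X))
        except Exception as e: print(e)
cv2.imwrite("pics/s1.png",cv2.resize(im["side"][90:384,100:500],None,fx=2,fy=2))
g=lambda *p:gnd("top",p,3)
for a,b in(((378,171.8),(379.2,182.5)),((364.2,155),(367.2,190)),((388.7,154.2),(391.7,185.8))):
    d=g(*b)-g(*a);print("paddir",np.degrees(np.arctan2(d[1],d[0])))
E
```

```text
t 2.8 tcp [ 444.1 -213.8  142.2] [179.9  -0.1   6. ] F [-0.3 -0.1  0.9] gap 59.9 grip 0.0
(552, -171) top 105 [ 550.9 -172.2] 0.14326019347318444
(552, -171) side 167 [ 553.  -169.2] 0.6636978903711757
(443.5, -123.3) top 102 [ 443.2 -125.3] 0.08442919606722082
(443.5, -123.3) side 174 [ 443.9 -121.6] 0.4843082682530989
(444.3, -212.6) top 55 [ 436.7 -213.2] 23.363962641854528
(444.3, -212.6) side 186 [ 444.5 -212.6] 0.6007803310940762
paddir -177.74758928954768
paddir -178.92981356984723
paddir -179.01780539847334
```

View pics/s1.png

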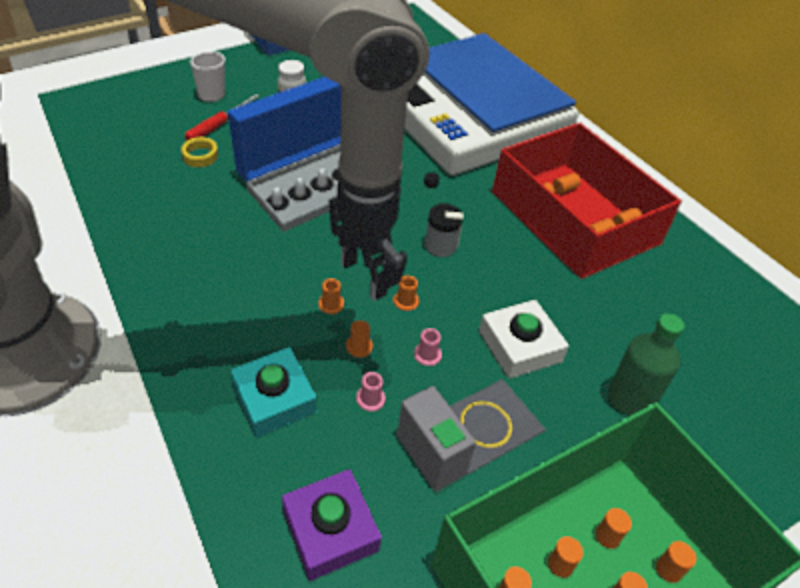

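The gripper hangs over the front orange sleeve at picture px (360,338), clear of the pink ones at (430,345) and (371,390). I'll descend and grip.

step_arm(
  series=[
    {"travel": [0, 0, -0.16], "rotation": [0, 0, 0], "jaw": 0.4},
    {"travel": [0, 0, -0.3], "rotation": [0, 0, 0], "jaw": 0.4},
    {"travel": [0, 0, -0.38], "rotation": [0, 0, 0], "jaw": 0.4},
    {"travel": [0, 0, -0.43], "rotation": [0, 0, 0], "jaw": 0.4},
    {"travel": [0, 0, -0.43], "rotation": [0, 0, 0], "jaw": 0.4},
    {"travel": [0, 0, -0.43], "rotation": [0, 0, 0], "jaw": 0.4},
    {"travel": [0, 0, -0.43], "rotation": [0, 0, 0], "jaw": -0.4},
    {"travel": [0, 0, -0.43], "rotation": [0, 0, 0], "jaw": -1},
  ],
  newtons=30,
)

```text
time: 3.6
ee_pos: [445.6, -213.0, 13.7]
tcp_rot: [179.9, -0.1, 6.1]
ft_force: [-0.7, -0.3, -0.2]
finger_gap: 31.7
grip_force: 0.0
```

step_arm(
  series=[
    {"travel": [0, 0, 0], "rotation": [0, 0, 0], "jaw": -1},
    {"travel": [0, 0, 0], "rotation": [0, 0, 0], "jaw": -1},
    {"travel": [0, 0, 0], "rotation": [0, 0, 0], "jaw": -1},
    {"travel": [0, 0, 0], "rotation": [0, 0, 0], "jaw": -1},
    {"travel": [0, 0, 0.1], "rotation": [0, 0, 0], "jaw": -1},
    {"travel": [0, 0, 0.2], "rotation": [0, 0, 0], "jaw": -1},
    {"travel": [0, 0, 0.3], "rotation": [0, 0, 0], "jaw": -1},
    {"travel": [0, 0, 0.3], "rotation": [0, 0, 0], "jaw": -1},
  ],
)

```text
time: 4.4
ee_pos: [448.0, -213.7, 106.7]
tcp_rot: [179.7, -0.5, 6.1]
ft_force: [1.3, 0.2, 0.2]
finger_gap: 27.5
grip_force: 29.8
```

step_arm(
  series=[
    {"travel": [0.06, 0.1, 0], "rotation": [0, 0, 0], "jaw": -1},
    {"travel": [0.06, 0.25, 0], "rotation": [0, 0, 0], "jaw": -1},
    {"travel": [0.06, 0.4, 0], "rotation": [0, 0, 0], "jaw": -1},
    {"travel": [0.06, 0.55, 0], "rotation": [0, 0, 0], "jaw": -1},
    {"travel": [0.06, 0.7, 0], "rotation": [0, 0, 0], "jaw": -1},
    {"travel": [0.06, 0.85, 0], "rotation": [0, 0, 0], "jaw": -1},
    {"travel": [0.06, 0.9, 0], "rotation": [0, 0, 0], "jaw": -1},
    {"travel": [0.06, 0.9, 0], "rotation": [0, 0, 0], "jaw": -1},
  ],
)

```text
time: 5.2
ee_pos: [461.6, 61.3, 101.9]
tcp_rot: [-179.9, 0.0, 6.5]
ft_force: [0.7, 0.5, -1.0]
finger_gap: 27.5
grip_force: 29.8
```

step_arm(
  series=[
    {"travel": [0, 0.1, 0], "rotation": [0, 0, 0], "jaw": -1},
    {"travel": [0, 0.225, 0], "rotation": [0, 0, 0], "jaw": -1},
    {"travel": [0, 0.225, -0.05], "rotation": [0, 0, 0], "jaw": -1},
    {"travel": [0, 0.225, -0.1], "rotation": [0, 0, 0], "jaw": -1},
    {"travel": [0, 0.225, -0.1], "rotation": [0, 0, 0], "jaw": -1},
    {"travel": [0, 0.225, -0.1], "rotation": [0, 0, 0], "jaw": -1},
    {"travel": [0, 0.225, -0.1], "rotation": [0, 0, 0], "jaw": -1},
    {"travel": [0, 0.225, -0.1], "rotation": [0, 0, 0], "jaw": -1},
  ],
)

```text
time: 6.0
ee_pos: [463.3, 124.6, 73.0]
tcp_rot: [180.0, -0.1, 6.0]
ft_force: [0.5, -0.7, 0.0]
finger_gap: 27.6
grip_force: 29.8
```

```bash
python3 - <<'E'
from h import *
np.set_printoptions(precision=1,suppress=True)
im=snap();s=st()
for c in im:
    m=near(orange(im[c]),c,[462,125,75]); print(c,m.sum())
a=im["side"][140:215,215:315];b=im["top"][140:225,190:290]
cv2.imwrite("pics/s2.png",np.vstack([cv2.resize(x,(500,300),interpolation=cv2.INTER_CUBIC) for x in(a,b[:60])]))
E
```

```text
t 6.1 tcp [463.  124.9  72.9] [180.   -0.1   6. ] F [ 0.9 -0.4  0.4] gap 27.6 grip 29.8
top 103
side 75
```

View pics/s2.png

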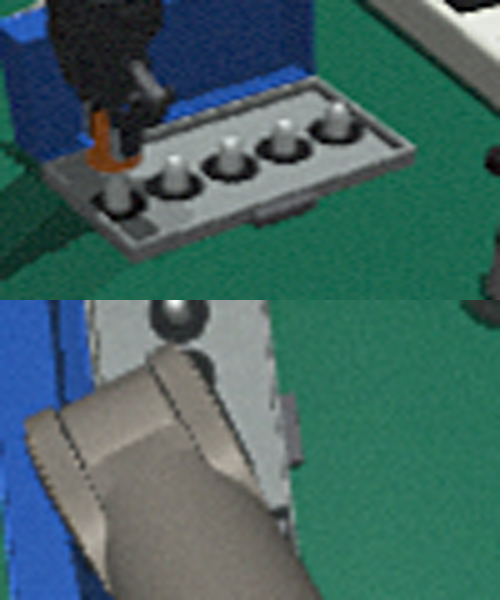

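```bash
python3 - <<'E'
from h import *
np.set_printoptions(precision=2,suppress=True)
im=cv2.imread("pics/side_raw.png"); top=cv2.imread("pics/top_raw.png")
print("pred flange",proj("side",[463,124.9,59.2]),"pred tip",proj("side",[463,125,38]),"foot",proj("side",[463,125,6]))
m=orange(im); b=near(m,"side",[463,125,60])
mo=render("side",[ring(463,124.9,59.2,20),],(0,0,512,384))>.5
for r in range(172,190): print(r,"obs",np.nonzero(b[r])[0][[0,-1]] if b[r].any() else "","mod",np.nonzero(mo[r])[0][[0,-1]] if mo[r].any() else "")
print(*[f"{v:3d}" for v in range(229,252)])
for r in range(176,198): print(r,*[f"{v:3d}" for v in im[r,229:252].max(1)])
E
```

```text
pred flange [237.82 179.66] pred tip [238.06 184.19] foot [238.42 190.85]
172 obs [233 236] mod 
173 obs [233 236] mod 
174 obs [234 236] mod 
175 obs [234 236] mod 
176 obs [234 236] mod [238 238]
177 obs [233 236] mod [235 241]
178 obs [232 236] mod [233 243]
179 obs [232 242] mod [233 243]
180 obs [232 242] mod [233 243]
181 obs [233 241] mod [233 243]
182 obs [234 239] mod [234 242]
183 obs  mod [235 240]
184 obs  mod 
185 obs  mod 
186 obs  mod 
187 obs  mod 
188 obs  mod 
189 obs  mod 
229 230 231 232 233 234 235 236 237 238 239 240 241 242 243 244 245 246 247 248 249 250 251
176  90 102 103 140 128 103 111 102  71  87  33  24  28  29  96 156 156 160 169 163 161 163 156
177  95  98  93  88 103  98 108  95  74  82  26  30  28  34 109 175 164 165 160 159 161 157 161
178  90  85  72  98 108  98 105 105  82  87  49  20  31  60 120 172 161 158 162 153 155 166 159
179  81  76  71  99 109 100 106 106 103  89  78  57  86 104 123 166 159 165 152 169 223 212 164
180  75  67  71  91 107 104 103 109 108 102  95  93 105 110 137 164 160 162 156 146 202 196 155
181  72  75  72  81 108 108 113
[... 900 characters left out ...]
 148 133 112  97 112 111 117
191  61  74  67  73  66  30  28  78 111 112 110  96  37   5  12  82 150 141 139 132 140 139 144
192  59  69  61  72  66  58  33  42  78  91  83  61  21  14  37  95 144 137 139 134 139 141 136
193  47  51  68  70  72  96 118  21  33  44  39  13   2  44  99 141 140 137 137 136 133 138 140
194  53  54  51  64  69  92 132 116   0   9  20  15  34  55  89 122 146 139 140 139 134 134 137
195  47  45  55  57  62  74 104 126  81  48  54  72  70  70  76  75 115 143 137 135 136 136 131
196  50  46  55  48  55  58  70  96 116 123  68  79  78  76  75  68  77 114 137 136 134 145 152
197  50  48  48  46  40  56  63  65 100 125  92  68  73  76  76  71  67  89 145 141 137 126 129
```

step_arm(
  series=[
    {"travel": [0, -0.01, 0], "rotation": [0, 0, 0], "jaw": -1},
    {"travel": [0, -0.01, -0.03], "rotation": [0, 0, 0], "jaw": -1},
    {"travel": [0, -0.01, -0.05], "rotation": [0, 0, 0], "jaw": -1},
    {"travel": [0, -0.01, -0.06], "rotation": [0, 0, 0], "jaw": -1},
    {"travel": [0, -0.01, -0.07], "rotation": [0, 0, 0], "jaw": -1},
    {"travel": [0, -0.01, -0.08], "rotation": [0, 0, 0], "jaw": -1},
    {"travel": [0, -0.01, -0.09], "rotation": [0, 0, 0], "jaw": -1},
    {"travel": [0, -0.01, -0.09], "rotation": [0, 0, 0], "jaw": -1},
  ],
)

```text
time: 6.9
ee_pos: [462.2, 122.0, 44.9]
tcp_rot: [180.0, 0.0, 6.1]
ft_force: [-0.1, -0.4, 0.3]
finger_gap: 27.3
grip_force: 29.8
```

step_arm(
  series=[
    {"travel": [0, 0, -0.01], "rotation": [0, 0, 0], "jaw": -1},
    {"travel": [0, 0, -0.025], "rotation": [0, 0, 0], "jaw": -1},
    {"travel": [0, 0, -0.04], "rotation": [0, 0, 0], "jaw": -1},
    {"travel": [0, 0, -0.055], "rotation": [0, 0, 0], "jaw": -1},
    {"travel": [0, 0, -0.07], "rotation": [0, 0, 0], "jaw": -1},
    {"travel": [0, 0, -0.08], "rotation": [0, 0, 0], "jaw": -1},
    {"travel": [0, 0, -0.09], "rotation": [0, 0, 0], "jaw": -1},
    {"travel": [0, 0, -0.09], "rotation": [0, 0, 0], "jaw": -1},
  ],
)

```text
time: 7.7
ee_pos: [462.3, 122.0, 19.7]
tcp_rot: [179.9, 0.0, 6.1]
ft_force: [-3.9, -0.8, 11.9]
finger_gap: 27.1
grip_force: 30.9
```

Home: the force rose at the expected height. I'll release it and go for the next sleeve.

step_arm(
  series=[
    {"travel": [0, 0, 0], "rotation": [0, 0, 0], "jaw": 0},
    {"travel": [0, 0, 0], "rotation": [0, 0, 0], "jaw": 0},
    {"travel": [0, 0, 0], "rotation": [0, 0, 0], "jaw": 0},
    {"travel": [0, 0, 0.06], "rotation": [0, 0, 0], "jaw": 0},
    {"travel": [0, 0, 0.16], "rotation": [0, 0, 0], "jaw": 0},
    {"travel": [0, 0, 0.3], "rotation": [0, 0, 0], "jaw": 0},
    {"travel": [0, 0, 0.36], "rotation": [0, 0, 0], "jaw": 0},
    {"travel": [0, 0, 0.36], "rotation": [0, 0, 0], "jaw": 0.4},
  ],
)

```text
time: 8.5
ee_pos: [465.0, 123.0, 129.2]
tcp_rot: [-180.0, -0.4, 6.1]
ft_force: [0.1, -1.1, -0.1]
finger_gap: 55.7
grip_force: 0.0
```

step_arm(
  series=[
    {"travel": [0, -0.1, 0], "rotation": [0, 0, 0], "jaw": 0.4},
    {"travel": [-0.064, -0.25, 0], "rotation": [0, 0, 0], "jaw": 0.4},
    {"travel": [-0.064, -0.4, 0], "rotation": [0, 0, 0], "jaw": 0.4},
    {"travel": [-0.064, -0.55, 0], "rotation": [0, 0, 0], "jaw": 0.4},
    {"travel": [-0.064, -0.7, 0], "rotation": [0, 0, 0], "jaw": 0.4},
    {"travel": [-0.064, -0.822, 0], "rotation": [0, 0, 0], "jaw": 0.4},
    {"travel": [-0.064, -0.822, 0], "rotation": [0, 0, 0], "jaw": 0.4},
    {"travel": [-0.064, -0.822, 0], "rotation": [0, 0, 0], "jaw": 0.4},
  ],
)

```text
time: 9.3
ee_pos: [442.2, -125.1, 124.9]
tcp_rot: [-179.9, 0.1, 5.9]
ft_force: [0.2, -0.1, 0.3]
finger_gap: 59.7
grip_force: 0.0
```

```bash
python3 - <<'E'
from h import *
np.set_printoptions(precision=1,suppress=True)
im=snap();st()
for X in((551,-172),(443.4,-124.5),(462,122)):
    for c in im:
        try: m=near(orange(im[c]),c,[*X,20]); print(X,c,m.sum(),*fit(SLEEVE,{c:m},X))
        except Exception as e: print(e)
b=near(orange(im["side"]),"side",[462,122,28]); S=revol([(6,20,11,20),(11,14,51,14)]); print("sp0 sleeve",b.sum(),*fit(S,{"side":b},(462,122)))
b=near(orange(im["top"]),"top",[462,122,28]); print("top",b.sum(),*fit(S,{"top":b},(462,122)))
E
```

```text
t 9.4 tcp [ 442.8 -122.9  125.4] [-179.9    0.1    6.2] F [0.6 0.6 0.6] gap 59.8 grip 0.0
(551, -172) top 40 [ 551. -172.] 22.936693861407427
(551, -172) side 167 [ 553.  -169.2] 0.6636978903711757
(443.4, -124.5) top 40 [ 434.8 -123.5] 30.84100626800264
(443.4, -124.5) side 171 [ 443.4 -122.2] 0.3367165783179288
(462, 122) top 103 [461.7 122.5] 0.11757231198418736
(462, 122) side 120 [465.3 132.3] 1.842885683416395
sp0 sleeve 120 [463.1 126.2] 2.0356411908106002
top 103 [460.9 122. ] 0.11477205799594373
```

step_arm(
  series=[
    {"travel": [0, 0, -0.14], "rotation": [0, 0, 0], "jaw": 0.4},
    {"travel": [0, 0, -0.26], "rotation": [0, 0, 0], "jaw": 0.4},
    {"travel": [0, 0, -0.34], "rotation": [0, 0, 0], "jaw": 0.4},
    {"travel": [0, 0, -0.38], "rotation": [0, 0, 0], "jaw": 0.4},
    {"travel": [0, 0, -0.38], "rotation": [0, 0, 0], "jaw": 0.4},
    {"travel": [0, 0, -0.38], "rotation": [0, 0, 0], "jaw": 0.4},
    {"travel": [0, 0, -0.38], "rotation": [0, 0, 0], "jaw": -0.4},
    {"travel": [0, 0, -0.38], "rotation": [0, 0, 0], "jaw": -1},
  ],
)

```text
time: 10.2
ee_pos: [444.5, -124.7, 13.6]
tcp_rot: [179.9, -0.2, 6.1]
ft_force: [1.4, -0.8, 0.7]
finger_gap: 31.7
grip_force: 0.0
```

step_arm(
  series=[
    {"travel": [0, 0, 0], "rotation": [0, 0, 0], "jaw": -1},
    {"travel": [0, 0, 0], "rotation": [0, 0, 0], "jaw": -1},
    {"travel": [0, 0, 0], "rotation": [0, 0, 0], "jaw": -1},
    {"travel": [0, 0, 0], "rotation": [0, 0, 0], "jaw": -1},
    {"travel": [0, 0, 0.1], "rotation": [0, 0, 0], "jaw": -1},
    {"travel": [0, 0, 0.2], "rotation": [0, 0, 0], "jaw": -1},
    {"travel": [0, 0, 0.3], "rotation": [0, 0, 0], "jaw": -1},
    {"travel": [0, 0, 0.3], "rotation": [0, 0, 0], "jaw": -1},
  ],
)

```text
time: 11.0
ee_pos: [446.9, -125.4, 106.5]
tcp_rot: [179.8, -0.5, 6.1]
ft_force: [1.4, 0.5, -1.2]
finger_gap: 27.3
grip_force: 29.8
```

step_arm(
  series=[
    {"travel": [0.05, 0.12, 0], "rotation": [0, 0, 0], "jaw": -1},
    {"travel": [0.12, 0.26, 0], "rotation": [0, 0, 0], "jaw": -1},
    {"travel": [0.18, 0.4, 0], "rotation": [0, 0, 0], "jaw": -1},
    {"travel": [0.24, 0.54, 0], "rotation": [0, 0, 0], "jaw": -1},
    {"travel": [0.3, 0.68, 0], "rotation": [0, 0, 0], "jaw": -1},
    {"travel": [0.36, 0.81, 0], "rotation": [0, 0, 0], "jaw": -1},
    {"travel": [0.378, 0.856, 0], "rotation": [0, 0, 0], "jaw": -1},
    {"travel": [0.378, 0.856, 0], "rotation": [0, 0, 0], "jaw": -1},
  ],
)

```text
time: 11.8
ee_pos: [556.2, 135.7, 101.6]
tcp_rot: [-179.9, 0.1, 6.4]
ft_force: [-0.1, -0.3, 0.1]
finger_gap: 27.9
grip_force: 29.8
```

step_arm(
  series=[
    {"travel": [0, 0, -0.05], "rotation": [0, 0, 0], "jaw": -1},
    {"travel": [0, 0, -0.1], "rotation": [0, 0, 0], "jaw": -1},
    {"travel": [0, 0, -0.13], "rotation": [0, 0, 0], "jaw": -1},
    {"travel": [0, 0, -0.15], "rotation": [0, 0, 0], "jaw": -1},
    {"travel": [0, 0, -0.16], "rotation": [0, 0, 0], "jaw": -1},
    {"travel": [0, 0, -0.17], "rotation": [0, 0, 0], "jaw": -1},
    {"travel": [0, 0, -0.18], "rotation": [0, 0, 0], "jaw": -1},
    {"travel": [0, 0, -0.19], "rotation": [0, 0, 0], "jaw": -1},
  ],
)

```text
time: 12.6
ee_pos: [557.0, 132.4, 45.6]
tcp_rot: [-180.0, -0.1, 6.1]
ft_force: [0.3, 0.9, -0.2]
finger_gap: 27.7
grip_force: 29.8
```

step_arm(
  series=[
    {"travel": [0, 0, -0.01], "rotation": [0, 0, 0], "jaw": -1},
    {"travel": [0, 0, -0.025], "rotation": [0, 0, 0], "jaw": -1},
    {"travel": [0, 0, -0.04], "rotation": [0, 0, 0], "jaw": -1},
    {"travel": [0, 0, -0.055], "rotation": [0, 0, 0], "jaw": -1},
    {"travel": [0, 0, -0.07], "rotation": [0, 0, 0], "jaw": -1},
    {"travel": [0, 0, -0.08], "rotation": [0, 0, 0], "jaw": -1},
    {"travel": [0, 0, -0.09], "rotation": [0, 0, 0], "jaw": -1},
    {"travel": [0, 0, -0.09], "rotation": [0, 0, 0], "jaw": -1},
  ],
)

```text
time: 13.4
ee_pos: [556.7, 132.4, 19.7]
tcp_rot: [180.0, 0.0, 6.1]
ft_force: [-3.5, -1.3, 7.8]
finger_gap: 27.6
grip_force: 30.4
```

step_arm(
  series=[
    {"travel": [0, 0, 0], "rotation": [0, 0, 0], "jaw": 0},
    {"travel": [0, 0, 0], "rotation": [0, 0, 0], "jaw": 0},
    {"travel": [0, 0, 0], "rotation": [0, 0, 0], "jaw": 0},
    {"travel": [0, 0, 0.06], "rotation": [0, 0, 0], "jaw": 0},
    {"travel": [0, 0, 0.16], "rotation": [0, 0, 0], "jaw": 0},
    {"travel": [0, 0, 0.3], "rotation": [0, 0, 0], "jaw": 0},
    {"travel": [0, 0, 0.36], "rotation": [0, 0, 0], "jaw": 0},
    {"travel": [0, -0.1, 0.36], "rotation": [0, 0, 0], "jaw": 0.4},
  ],
)

```text
time: 14.2
ee_pos: [558.7, 109.4, 130.5]
tcp_rot: [-179.7, -0.5, 6.6]
ft_force: [0.8, 0.7, -0.7]
finger_gap: 55.7
grip_force: 0.0
```

step_arm(
  series=[
    {"travel": [0, -0.16, 0], "rotation": [0, 0, 0], "jaw": 0.4},
    {"travel": [0, -0.32, 0], "rotation": [0, 0, 0], "jaw": 0.4},
    {"travel": [-0.019, -0.48, 0], "rotation": [0, 0, 0], "jaw": 0.4},
    {"travel": [-0.019, -0.64, 0], "rotation": [0, 0, 0], "jaw": 0.4},
    {"travel": [-0.019, -0.8, 0], "rotation": [0, 0, 0], "jaw": 0.4},
    {"travel": [-0.019, -0.914, 0], "rotation": [0, 0, 0], "jaw": 0.4},
    {"travel": [-0.019, -0.914, 0], "rotation": [0, 0, 0], "jaw": 0.4},
    {"travel": [-0.019, -0.914, 0], "rotation": [0, 0, 0], "jaw": 0.4},
  ],
)

```text
time: 15.0
ee_pos: [550.5, -172.9, 125.8]
tcp_rot: [-180.0, 0.0, 5.9]
ft_force: [-0.0, 0.3, -0.4]
finger_gap: 60.0
grip_force: 0.0
```

```bash
python3 - <<'E'
from h import *
np.set_printoptions(precision=1,suppress=True)
im=snap();st()
m=near(orange(im["side"]),"side",[551,-172,20]); print("A",m.sum(),*fit(SLEEVE,{"side":m},(551,-172)))
S=revol([(6,20,11,20),(11,14,51,14)])
for X in((461,122),(556.5,132)):
    b=near(orange(im["top"]),"top",[*X,28]); print("top",b.sum(),*fit(S,{"top":b},X))
E
```

```text
t 15.1 tcp [ 551.2 -169.7  126.1] [-179.9   -0.     6.2] F [-1.3  0.9 -0.1] gap 59.7 grip 0.0
A 166 [ 552.2 -169.9] 0.7861292554938069
top 102 [461.  122.5] 0.17031338776505087
top 105 [555.8 132.3] 0.09353825533411911
```

Both seated sleeves sit on their spigots. Now the third.

step_arm(
  series=[
    {"travel": [0, 0, -0.14], "rotation": [0, 0, 0], "jaw": 0.4},
    {"travel": [0, 0, -0.26], "rotation": [0, 0, 0], "jaw": 0.4},
    {"travel": [0, 0, -0.34], "rotation": [0, 0, 0], "jaw": 0.4},
    {"travel": [0, 0, -0.38], "rotation": [0, 0, 0], "jaw": 0.4},
    {"travel": [0, 0, -0.38], "rotation": [0, 0, 0], "jaw": 0.4},
    {"travel": [0, 0, -0.38], "rotation": [0, 0, 0], "jaw": 0.4},
    {"travel": [0, 0, -0.38], "rotation": [0, 0, 0], "jaw": -0.4},
    {"travel": [0, 0, -0.38], "rotation": [0, 0, 0], "jaw": -1},
  ],
)

```text
time: 15.9
ee_pos: [552.3, -172.2, 13.9]
tcp_rot: [179.9, -0.2, 6.1]
ft_force: [-0.1, -0.0, -0.1]
finger_gap: 31.6
grip_force: 0.0
```

step_arm(
  series=[
    {"travel": [0, 0, 0], "rotation": [0, 0, 0], "jaw": -1},
    {"travel": [0, 0, 0], "rotation": [0, 0, 0], "jaw": -1},
    {"travel": [0, 0, 0], "rotation": [0, 0, 0], "jaw": -1},
    {"travel": [0, 0, 0], "rotation": [0, 0, 0], "jaw": -1},
    {"travel": [0, 0, 0.1], "rotation": [0, 0, 0], "jaw": -1},
    {"travel": [0, 0, 0.2], "rotation": [0, 0, 0], "jaw": -1},
    {"travel": [0, 0, 0.3], "rotation": [0, 0, 0], "jaw": -1},
    {"travel": [0, 0, 0.3], "rotation": [0, 0, 0], "jaw": -1},
  ],
)

```text
time: 16.7
ee_pos: [554.6, -172.7, 107.2]
tcp_rot: [179.8, -0.5, 6.1]
ft_force: [0.9, -0.4, 1.0]
finger_gap: 27.7
grip_force: 29.7
```

step_arm(
  series=[
    {"travel": [0, 0.12, 0], "rotation": [0, 0, 0], "jaw": -1},
    {"travel": [0, 0.26, 0], "rotation": [0, 0, 0], "jaw": -1},
    {"travel": [0.05, 0.4, 0], "rotation": [0, 0, 0], "jaw": -1},
    {"travel": [0.12, 0.54, 0], "rotation": [0, 0, 0], "jaw": -1},
    {"travel": [0.19, 0.68, 0], "rotation": [0, 0, 0], "jaw": -1},
    {"travel": [0.26, 0.8, 0], "rotation": [0, 0, 0], "jaw": -1},
    {"travel": [0.334, 0.9, 0], "rotation": [0, 0, 0], "jaw": -1},
    {"travel": [0.334, 0.9, 0], "rotation": [0, 0, 0], "jaw": -1},
  ],
)

```text
time: 17.5
ee_pos: [651.7, 106.6, 101.0]
tcp_rot: [-179.6, -0.0, 6.6]
ft_force: [-0.7, 0.0, -0.3]
finger_gap: 27.4
grip_force: 29.7
```

step_arm(
  series=[
    {"travel": [0, 0.148, 0], "rotation": [0, 0, 0], "jaw": -1},
    {"travel": [0, 0.148, 0], "rotation": [0, 0, 0], "jaw": -1},
    {"travel": [0, 0.148, -0.07], "rotation": [0, 0, 0], "jaw": -1},
    {"travel": [0, 0.148, -0.12], "rotation": [0, 0, 0], "jaw": -1},
    {"travel": [0, 0.148, -0.15], "rotation": [0, 0, 0], "jaw": -1},
    {"travel": [0, 0.148, -0.16], "rotation": [0, 0, 0], "jaw": -1},
    {"travel": [0, 0.148, -0.175], "rotation": [0, 0, 0], "jaw": -1},
    {"travel": [0, 0.148, -0.19], "rotation": [0, 0, 0], "jaw": -1},
  ],
)

```text
time: 18.3
ee_pos: [651.8, 142.4, 45.7]
tcp_rot: [-180.0, -0.1, 6.1]
ft_force: [-0.2, 0.5, -0.3]
finger_gap: 27.6
grip_force: 29.8
```

step_arm(
  series=[
    {"travel": [0, 0, -0.01], "rotation": [0, 0, 0], "jaw": -1},
    {"travel": [0, 0, -0.025], "rotation": [0, 0, 0], "jaw": -1},
    {"travel": [0, 0, -0.04], "rotation": [0, 0, 0], "jaw": -1},
    {"travel": [0, 0, -0.055], "rotation": [0, 0, 0], "jaw": -1},
    {"travel": [0, 0, -0.07], "rotation": [0, 0, 0], "jaw": -1},
    {"travel": [0, 0, -0.08], "rotation": [0, 0, 0], "jaw": -1},
    {"travel": [0, 0, -0.09], "rotation": [0, 0, 0], "jaw": -1},
    {"travel": [0, 0, -0.09], "rotation": [0, 0, 0], "jaw": -1},
  ],
)

```text
time: 19.1
ee_pos: [651.6, 142.8, 20.0]
tcp_rot: [-180.0, -0.1, 6.1]
ft_force: [-1.1, 0.0, 7.1]
finger_gap: 27.6
grip_force: 30.3
```

step_arm(
  series=[
    {"travel": [0, 0, 0], "rotation": [0, 0, 0], "jaw": 0},
    {"travel": [0, 0, 0], "rotation": [0, 0, 0], "jaw": 0},
    {"travel": [0, 0, 0], "rotation": [0, 0, 0], "jaw": 0},
    {"travel": [0, 0, 0.06], "rotation": [0, 0, 0], "jaw": 0},
    {"travel": [0, 0, 0.16], "rotation": [0, 0, 0], "jaw": 0},
    {"travel": [0, 0, 0.3], "rotation": [0, 0, 0], "jaw": 0},
    {"travel": [0, 0, 0.45], "rotation": [0, 0, 0], "jaw": 0},
    {"travel": [0, -0.1, 0.5], "rotation": [0, 0, 0], "jaw": 1},
  ],
)

```text
time: 19.9
ee_pos: [652.6, 120.7, 174.3]
tcp_rot: [-179.6, -0.5, 6.6]
ft_force: [1.0, -0.1, 1.2]
finger_gap: 55.8
grip_force: 0.0
```

step_arm(
  series=[
    {"travel": [-0.7, -0.4, 0], "rotation": [0, 0, 0], "jaw": 1},
    {"travel": [-0.7, -0.4, 0], "rotation": [0, 0, 0], "jaw": 1},
    {"travel": [-0.7, -0.4, 0], "rotation": [0, 0, 0], "jaw": 1},
    {"travel": [-0.7, -0.4, 0], "rotation": [0, 0, 0], "jaw": 1},
    {"travel": [-0.7, -0.4, 0], "rotation": [0, 0, 0], "jaw": 1},
    {"travel": [-0.7, -0.4, 0], "rotation": [0, 0, 0], "jaw": 1},
    {"travel": [-0.7, -0.4, 0], "rotation": [0, 0, 0], "jaw": 1},
    {"travel": [-0.7, -0.4, 0], "rotation": [0, 0, 0], "jaw": 1},
  ],
)

```text
time: 20.7
ee_pos: [442.4, -6.8, 168.7]
tcp_rot: [-180.0, -0.1, 6.1]
ft_force: [-0.1, 0.4, 0.3]
finger_gap: 85.5
grip_force: 0.0
```

```bash
cat >> h.py <<'E'
def canfit(im,g,zb=0):
    C=revol([(zb,27,zb+72,27)])
    for c in im:
        h=cv2.cvtColor(im[c],cv2.COLOR_BGR2HSV); m=near(h[...,1]<95,c,[*g,zb+36]); xy,f=fit(C,{c:m},g)
        # lid bar: fit rectangle from centre to r=27, width w
        p=proj(c,[*xy,zb+72]).astype(int); b=(p[0]-10,p[1]-9,p[0]+11,p[1]+10)
        v=np.clip((im[c][b[1]:b[3],b[0]:b[2]].min(2)-90.)/110,0,1)*(render(c,[ring(*xy,zb+72,28)],b)>.5)
        def cost(q):
            u=np.array([np.cos(q[0]),np.sin(q[0])]);n=np.array([-u[1],u[0]])
            R=[np.r_[xy+q[2:4]+u*a+n*s*q[1],zb+72] for a,s in((1,1),(1,-1),(26,-1),(26,1))]
            return ((G(render(c,[np.array(R)],b))-G(v))**2).sum()+.002*(q[2]**2+q[3]**2)
        best=min((minimize(cost,[a,4,0,0],method="Nelder-Mead") for a in np.arange(0,6.3,.5)),key=lambda r:r.fun)
        print("can",c,m.sum(),xy,round(f,2),"bar deg",np.degrees(best.x[0])%360,best.x[1:],round(best.fun,2))
E
python3 - <<'E'
from h import *
np.set_printoptions(precision=1,suppress=True)
im=snap();st()
canfit(im,(668,-95))
S=revol([(6,20,11,20),(11,14,51,14)])
for X in((461,122),(556.5,132),(651.5,142)):
    b=near(orange(im["top"]),"top",[*X,28]); print("top",b.sum(),*fit(S,{"top":b},X))
cv2.imwrite("pics/s3.png",cv2.resize(im["side"][90:384,100:500],None,fx=2,fy=2))
E
```

```text
t 20.8 tcp [442.5  -6.5 168.5] [-180.    -0.1    6.2] F [0.  0.7 0.6] gap 85.5 grip 0.0
can top 262 [668.3 -95.1] 1.18 bar deg 326.53357685059564 [5.7 0.  0. ] 0.03
can side 388 [670.1 -92.1] 3.07 bar deg 331.26196506346946 [-6.5  0.   0. ] 0.1
top 105 [461. 122.] 0.1328276331328635
top 106 [556.3 131.3] 0.06671904849455061
top 108 [651.  142.9] 0.0906646115752929
```

View pics/s3.png

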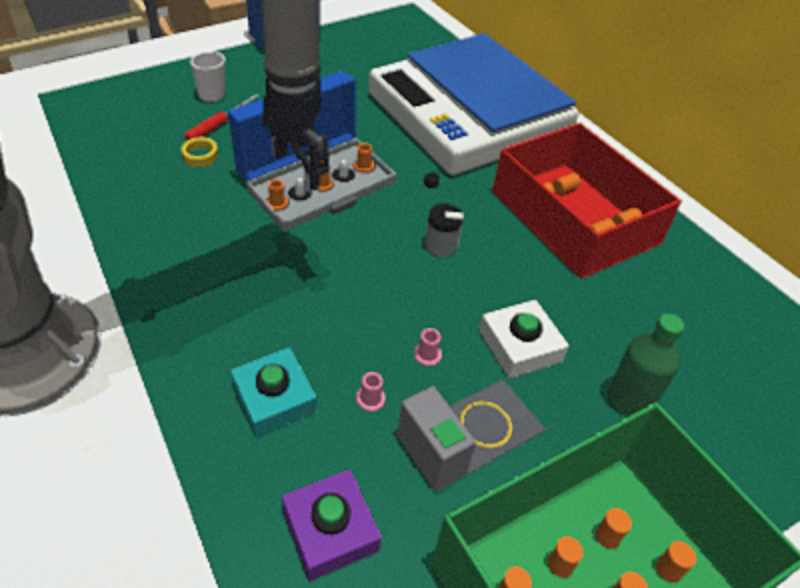

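The picture shows the three sleeves on spigots 0, 2 and 4 at px (277,195), (323,175) and (365,157). The can, at (443,230), hasn't moved. I'll turn the wrist so the can can be placed with the fingers along the scanner face.

step_arm(
  series=[
    {"travel": [0.757, -0.292, 0], "rotation": [0, 0, 0.095], "jaw": 1},
    {"travel": [0.757, -0.292, 0], "rotation": [0, 0, 0.19], "jaw": 1},
    {"travel": [0.757, -0.292, 0], "rotation": [0, 0, 0.285], "jaw": 1},
    {"travel": [0.757, -0.292, 0], "rotation": [0, 0, 0.38], "jaw": 1},
    {"travel": [0.757, -0.292, 0], "rotation": [0, 0, 0.475], "jaw": 1},
    {"travel": [0.757, -0.292, 0], "rotation": [0, 0, 0.57], "jaw": 1},
    {"travel": [0.757, -0.292, 0], "rotation": [0, 0, 0.665], "jaw": 1},
    {"travel": [0.757, -0.292, 0], "rotation": [0, 0, 0.7], "jaw": 1},
  ],
)

```text
time: 21.6
ee_pos: [669.5, -94.2, 166.6]
tcp_rot: [-179.9, -0.1, 69.3]
ft_force: [-0.1, 0.3, -0.9]
finger_gap: 85.4
grip_force: 0.0
```

step_arm(
  series=[
    {"travel": [0, 0, 0], "rotation": [0, 0, 0.09], "jaw": 1},
    {"travel": [0, 0, 0], "rotation": [0, 0, 0.18], "jaw": 1},
    {"travel": [0, 0, 0], "rotation": [0, 0, 0.27], "jaw": 1},
    {"travel": [0, 0, 0], "rotation": [0, 0, 0.36], "jaw": 1},
    {"travel": [0, 0, 0], "rotation": [0, 0, 0.45], "jaw": 1},
    {"travel": [0, 0, 0], "rotation": [0, 0, 0.54], "jaw": 1},
    {"travel": [0, 0, 0], "rotation": [0, 0, 0.63], "jaw": 1},
    {"travel": [0, 0, 0], "rotation": [0, 0, 0.7], "jaw": 1},
  ],
)

```text
time: 22.4
ee_pos: [669.2, -94.4, 167.5]
tcp_rot: [179.9, -0.1, 132.4]
ft_force: [0.6, -0.3, -0.6]
finger_gap: 85.8
grip_force: 0.0
```

step_arm(
  series=[
    {"travel": [0, 0, 0], "rotation": [0, 0, 0.09], "jaw": 1},
    {"travel": [0, 0, 0], "rotation": [0, 0, 0.153], "jaw": 1},
    {"travel": [0, 0, 0], "rotation": [0, 0, 0.153], "jaw": 1},
    {"travel": [0, 0, 0], "rotation": [0, 0, 0.153], "jaw": 1},
    {"travel": [0, 0, -0.1], "rotation": [0, 0, 0.153], "jaw": 1},
    {"travel": [0, 0, -0.15], "rotation": [0, 0, 0.153], "jaw": 1},
    {"travel": [0, 0, -0.15], "rotation": [0, 0, 0.153], "jaw": 1},
    {"travel": [0, 0, -0.15], "rotation": [0, 0, 0.153], "jaw": 1},
  ],
)

```text
time: 23.2
ee_pos: [668.3, -95.1, 123.1]
tcp_rot: [-180.0, -0.0, 145.8]
ft_force: [1.1, 0.5, 0.4]
finger_gap: 85.4
grip_force: 0.0
```

```bash
python3 - <<'E'
from h import *
np.set_printoptions(precision=1,suppress=True)
im=snap();s=st();print(s["joints"])
h=cv2.cvtColor(im["side"],cv2.COLOR_BGR2HSV); m=near(h[...,1]<95,"side",[668,-95,36]); print(m.sum())
cv2.imwrite("pics/s4.png",cv2.resize(im["side"][130:250,240:400],None,fx=5,fy=5))
E
```

```text
t 23.3 tcp [669.1 -94.9 124.6] [179.9   0.1 145.8] F [-0.4  0.9  0.6] gap 85.5 grip 0.0
[ 31.2  43.8 -45.2  72.   30.4  75.9  43. ]
35
```

View pics/s4.png

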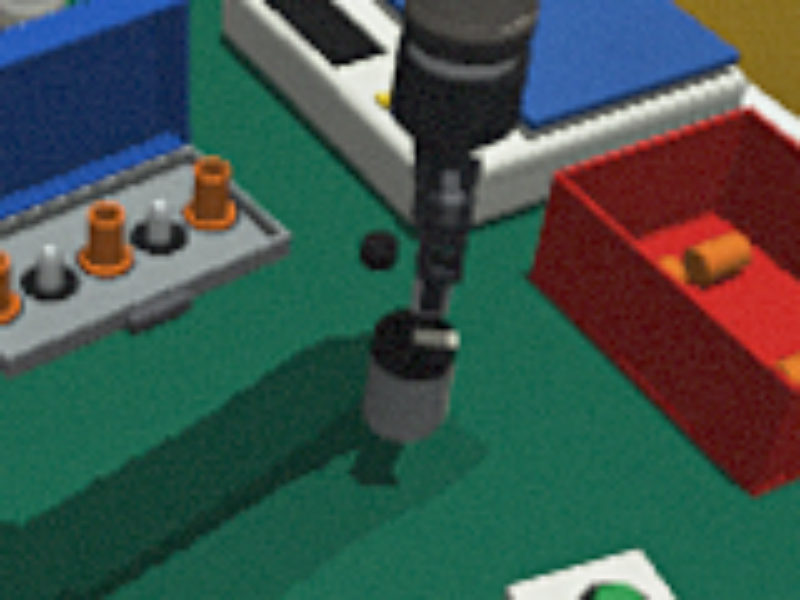

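The open fingers straddle the can, at px (410,375), and the seated sleeves stay as they were. Going down to grip.

step_arm(
  series=[
    {"travel": [0, 0, -0.1], "rotation": [0, 0, 0], "jaw": 1},
    {"travel": [0, 0, -0.2], "rotation": [0, 0, 0], "jaw": 1},
    {"travel": [0, 0, -0.28], "rotation": [0, 0, 0], "jaw": 1},
    {"travel": [0, 0, -0.318], "rotation": [0, 0, 0], "jaw": 1},
    {"travel": [0, 0, -0.318], "rotation": [0, 0, 0], "jaw": 1},
    {"travel": [0, 0, -0.318], "rotation": [0, 0, 0], "jaw": 1},
    {"travel": [0, 0, -0.318], "rotation": [0, 0, 0], "jaw": 0.4},
    {"travel": [0, 0, -0.318], "rotation": [0, 0, 0], "jaw": 0},
  ],
  newtons=45,
)

```text
time: 24.1
ee_pos: [669.5, -95.0, 29.7]
tcp_rot: [179.9, 0.1, 145.8]
ft_force: [-0.1, 0.3, -0.5]
finger_gap: 59.2
grip_force: 0.0
```

step_arm(
  series=[
    {"travel": [0, 0, 0], "rotation": [0, 0, 0], "jaw": -1},
    {"travel": [0, 0, 0], "rotation": [0, 0, 0], "jaw": -1},
    {"travel": [0, 0, 0], "rotation": [0, 0, 0], "jaw": -1},
    {"travel": [0, 0, 0], "rotation": [0, 0, 0], "jaw": -1},
    {"travel": [0, 0, 0.1], "rotation": [0, 0, 0], "jaw": -1},
    {"travel": [0, 0, 0.2], "rotation": [0, 0, 0], "jaw": -1},
    {"travel": [0, 0, 0.3], "rotation": [0, 0, 0], "jaw": -1},
    {"travel": [0, 0, 0.3], "rotation": [0, 0, 0], "jaw": -1},
  ],
)

```text
time: 24.9
ee_pos: [671.0, -94.7, 122.4]
tcp_rot: [179.7, 0.4, 145.8]
ft_force: [0.6, 0.5, -0.3]
finger_gap: 53.1
grip_force: 48.0
```

step_arm(
  series=[
    {"travel": [-0.05, -0.1, 0.1], "rotation": [0, 0, -0.09], "jaw": -1},
    {"travel": [-0.11, -0.2, 0.1], "rotation": [0, 0, -0.18], "jaw": -1},
    {"travel": [-0.17, -0.3, 0.1], "rotation": [0, 0, -0.27], "jaw": -1},
    {"travel": [-0.23, -0.4, 0.1], "rotation": [0, 0, -0.36], "jaw": -1},
    {"travel": [-0.29, -0.5, 0.1], "rotation": [0, 0, -0.45], "jaw": -1},
    {"travel": [-0.35, -0.6, 0.1], "rotation": [0, 0, -0.54], "jaw": -1},
    {"travel": [-0.4, -0.7, 0.1], "rotation": [0, 0, -0.63], "jaw": -1},
    {"travel": [-0.448, -0.8, 0.1], "rotation": [0, 0, -0.7], "jaw": -1},
  ],
)

```text
time: 25.7
ee_pos: [531.5, -336.1, 145.7]
tcp_rot: [-179.8, -0.0, 82.5]
ft_force: [0.7, 0.3, -2.5]
finger_gap: 52.8
grip_force: 48.2
```

step_arm(
  series=[
    {"travel": [0, -0.08, 0], "rotation": [0, 0, -0.09], "jaw": -1},
    {"travel": [0, -0.16, 0], "rotation": [0, 0, -0.18], "jaw": -1},
    {"travel": [0, -0.229, 0], "rotation": [0, 0, -0.27], "jaw": -1},
    {"travel": [0, -0.229, 0], "rotation": [0, 0, -0.36], "jaw": -1},
    {"travel": [0, -0.229, 0], "rotation": [0, 0, -0.45], "jaw": -1},
    {"travel": [0, -0.229, 0], "rotation": [0, 0, -0.54], "jaw": -1},
    {"travel": [0, -0.229, 0], "rotation": [0, 0, -0.63], "jaw": -1},
    {"travel": [0, -0.229, 0], "rotation": [0, 0, -0.7], "jaw": -1},
  ],
)

```text
time: 26.5
ee_pos: [532.5, -403.2, 145.2]
tcp_rot: [-179.8, 0.2, 19.6]
ft_force: [0.8, 1.0, -1.1]
finger_gap: 53.1
grip_force: 48.3
```

step_arm(
  series=[
    {"travel": [0, 0, 0], "rotation": [0, 0, -0.09], "jaw": -1},
    {"travel": [0, 0, 0], "rotation": [0, 0, -0.18], "jaw": -1},
    {"travel": [0, 0, 0], "rotation": [0, 0, -0.233], "jaw": -1},
    {"travel": [0, 0, 0], "rotation": [0, 0, -0.233], "jaw": -1},
    {"travel": [0, 0, 0], "rotation": [0, 0, -0.233], "jaw": -1},
    {"travel": [0, 0, -0.1], "rotation": [0, 0, -0.233], "jaw": -1},
    {"travel": [0, 0, -0.1], "rotation": [0, 0, -0.233], "jaw": -1},
    {"travel": [0, 0, -0.1], "rotation": [0, 0, -0.233], "jaw": -1},
  ],
)

```text
time: 27.3
ee_pos: [532.8, -403.3, 116.7]
tcp_rot: [-179.9, 0.2, -1.1]
ft_force: [0.5, 1.0, -1.5]
finger_gap: 53.4
grip_force: 48.3
```

```bash
python3 - <<'E'
from h import *
np.set_printoptions(precision=1,suppress=True)
im=snap();s=st();print(s["joints"])
a=im["side"][190:340,270:420];b=im["top"][120:240,330:430]
cv2.imwrite("pics/s5.png",np.hstack([cv2.resize(a,(500,500)),cv2.resize(b,(300,500))[:,:300]]))
E
```

```text
t 27.4 tcp [ 534.4 -404.2  118.9] [180.   -0.1  -1.1] F [ 0.9  0.5 -2.4] gap 53.1 grip 48.3
[ 43.5  36.8 -13.1  74.4   8.3  69.7 -61.1]
```

View pics/s5.png

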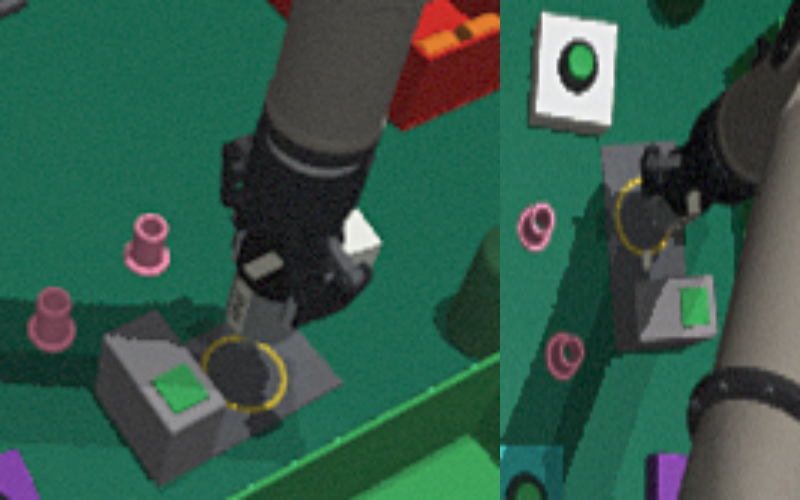

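The can hangs over the ring with its stripe and lid bar towards the block, at px (245,290) against the block at (165,390). I'll lower it, release, and back off to look.

step_arm(
  series=[
    {"travel": [0, 0, -0.1], "rotation": [0, 0, 0], "jaw": -1},
    {"travel": [0, 0, -0.2], "rotation": [0, 0, 0], "jaw": -1},
    {"travel": [0, 0, -0.25], "rotation": [0, 0, 0], "jaw": -1},
    {"travel": [0, 0, -0.27], "rotation": [0, 0, 0], "jaw": -1},
    {"travel": [0, 0, -0.28], "rotation": [0, 0, 0], "jaw": -1},
    {"travel": [0, 0, -0.289], "rotation": [0, 0, 0], "jaw": -1},
    {"travel": [0, 0, -0.289], "rotation": [0, 0, 0], "jaw": -1},
    {"travel": [0, 0, -0.289], "rotation": [0, 0, 0], "jaw": -1},
  ],
)

```text
time: 28.2
ee_pos: [535.0, -404.5, 32.8]
tcp_rot: [179.9, -0.1, -1.1]
ft_force: [-0.2, -0.5, 0.2]
finger_gap: 52.7
grip_force: 48.6
```

step_arm(
  series=[
    {"travel": [0, 0, 0], "rotation": [0, 0, 0], "jaw": 0.4},
    {"travel": [0, 0, 0], "rotation": [0, 0, 0], "jaw": 0.6},
    {"travel": [0, 0, 0], "rotation": [0, 0, 0], "jaw": 0.8},
    {"travel": [0, 0, 0], "rotation": [0, 0, 0], "jaw": 0.9},
    {"travel": [0, 0, 0.08], "rotation": [0, 0, 0], "jaw": 0.9},
    {"travel": [0, 0, 0.2], "rotation": [0, 0, 0], "jaw": 0.9},
    {"travel": [0, 0, 0.33], "rotation": [0, 0, 0], "jaw": 0.9},
    {"travel": [0, 0, 0.46], "rotation": [0, 0, 0], "jaw": 0.9},
  ],
)

```text
time: 29.0
ee_pos: [533.6, -403.6, 170.5]
tcp_rot: [-180.0, 0.0, -1.1]
ft_force: [0.9, 0.0, 0.7]
finger_gap: 81.1
grip_force: 0.0
```

step_arm(
  series=[
    {"travel": [0, 0.16, 0], "rotation": [0, 0, 0], "jaw": 0.9},
    {"travel": [0, 0.32, 0], "rotation": [0, 0, 0], "jaw": 0.9},
    {"travel": [0, 0.48, 0], "rotation": [0, 0, 0], "jaw": 0.9},
    {"travel": [-0.1, 0.64, 0], "rotation": [0, 0, 0], "jaw": 0.9},
    {"travel": [-0.2, 0.8, 0], "rotation": [0, 0, 0], "jaw": 0.9},
    {"travel": [-0.3, 0.9, 0], "rotation": [0, 0, 0], "jaw": -1},
    {"travel": [-0.3, 0.9, 0], "rotation": [0, 0, 0], "jaw": -1},
    {"travel": [-0.3, 0.9, 0], "rotation": [0, 0, 0], "jaw": -1},
  ],
)

```text
time: 29.8
ee_pos: [443.0, -132.6, 169.6]
tcp_rot: [179.9, -0.0, -1.0]
ft_force: [0.9, 0.1, -0.2]
finger_gap: 38.7
grip_force: 0.0
```

```bash
python3 - <<'E'
from h import *
np.set_printoptions(precision=1,suppress=True)
im=snap();st()
# can: fit by lid dark disc (z=75) on top, since plate is grey too
c="top";p=proj(c,[534,-404,75]).astype(int);b=(p[0]-14,p[1]-14,p[0]+15,p[1]+15)
q=im[c][b[1]:b[3],b[0]:b[2]];v=q.min(2).astype(float)
for r in v.astype(int): print(*[f"{x:3d}" for x in r])
print("lid px pred",proj(c,[533.8,-403.9,75])-b[:2],"bar tip",proj(c,[533.8-26,-404.4,75])-b[:2])
cv2.imwrite("pics/s6.png",np.hstack([cv2.resize(im["top"][140:210,350:410],(400,466),interpolation=cv2.INTER_CUBIC),cv2.resize(im["side"][250:330,290:370],(400,466),interpolation=cv2.INTER_CUBIC)]))
E
```

```text
t 29.9 tcp [ 445.  -135.2  169.9] [179.9  -0.1  -1.2] F [ 0.4 -0.6 -0.1] gap 23.4 grip 0.0
 31  26  38  30  25  32  31  34  30  30  27  29  41  37  39  36  39  50  49  32  31  32  30  39  20  30  27  24  31
 48  54  67  66  65  68  70  83  86  88  74  81 100 100  94  93  98  93  68  27  19  31  28  28  31  26  39  32  29
106 105 101  96 101 100  98 100  99 105  93  92  94  94 102  94  96  94  74  33  30  28  28  33  26  23  29  27  37
101 100  98  95  99  98 101 101 102  95  98  97  93  96  99  92  98  95  76  31  17  31  27  27  30  28  25  33  21
 95  99 102  98 101  98 101  98 100 101  98  96  96  96  96  99 100  96  95  41  28  33  34  26  31  36  33  27  24
106 100 101  98  96  97  98  99  94  98  97  93  97  94  99  98  99  95  96  36  22  29  30  31  29  24  32  32  32
 96  94  95  98 102  99  99  98  98  97 101  98 101  98  98  95  96  99  97  42  25  25  35  29  22  31  33  27  27
 96 101 102  93  92  96  96 100 103 100  96  71  67  42  42  36  54  55  79  48  31  34  31  30  29  30  31  26  30
 98  95 100  99  91  91 101 102  94  77  67  41  38  31  32  33  32  39  36  30  
[... 1698 characters left out ...]
  53  59  53  32  56  49  82  92  89  98  96  36  23  35  33  33  35  32  29
 67  31  48  48  41  48  46  50  48  61  70  74  61  52  43  54  95  95  89  91  97  39  26  25  24  30  25  33  32
107  59  46  43  57  35  39  51  57  67  41  49  61  68  64  88  94  93  94  95  95  48  24  27  36  36  26  25  34
 98 104  94  44  35  48  52  54  69  71  57  52  56  69  93  96  85  98  94  97  99  63  30  31  35  26  38  33  35
101  97  99 103  58  58  59 122 194 184 136  61  58 101  93  89  91  95  93  96  94  62  27  27  28  30  31  26  30
102 100  98  97  98 103  82 157 227 220 165  98  90  84  95  92  95 100  95  96 101  65  39  23  36  23  31  38  27
lid px pred [14.4 14.5] bar tip [15.1 22. ]
```

View pics/s6.png

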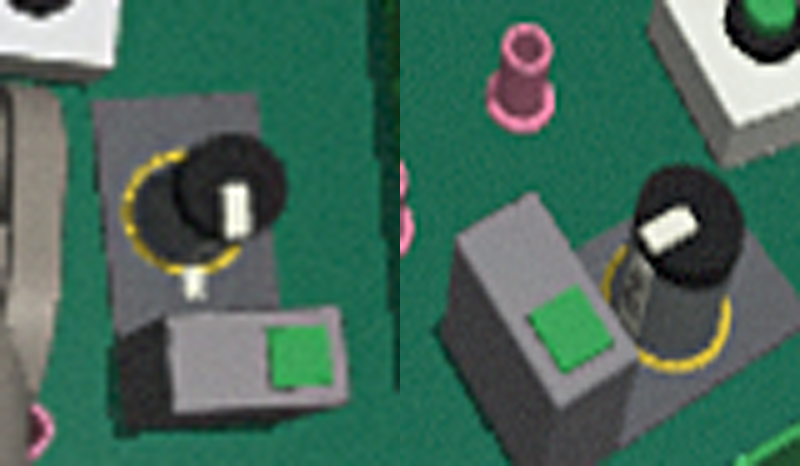

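The can stands centred in the ring: lid at (230,185), tick at (193,283), and the side view shows the ring evenly around it. The bar looks within about 3° of square. I'll check that from both cameras, along with the shell.

```bash
python3 - <<'E'
from h import *
np.set_printoptions(precision=1,suppress=True)
im={c:cv2.imread(f"pics/{c}_raw.png") for c in("top","side")}
yy,xx=np.mgrid[:384,:512]
for c in im:
    p=proj(c,[520,-404,75]); g=im[c].min(2).astype(float)
    w=np.clip(g-100,0,None)*(np.hypot(xx-p[0],yy-p[1])<(6.5 if c=="top" else 6))
    pts=np.array([gnd(c,(x,y),75) for y,x in zip(*np.nonzero(w))]);ww=w[w>0]
    m=(pts*ww[:,None]).sum(0)/ww.sum();C=((pts-m)*ww[:,None]).T@(pts-m)/ww.sum();e,V=np.linalg.eigh(C);u=V[:,1]*np.sign(-V[0,1])
    print(c,len(ww),"bar centre",m,"len",e**.5*3.46,"dir",np.degrees(np.arctan2(u[1],u[0]))%360)
d=gnd("top",(388.7,154.0),3)-gnd("top",(364.2,155),3);print("plate top edge normal",(np.degrees(np.arctan2(d[1],d[0]))-90)%360)
# plate edges automatically: mask dark-grey low-sat
h=cv2.cvtColor(im["top"],cv2.COLOR_BGR2HSV)
m=((h[...,1]<60)&(h[...,2]>75)&(h[...,2]<130));
L=[];R=[]
for r in range(159,184):
    cs=np.nonzero(m[r,355:400])[0]
    if len(cs): L.append(gnd("top",(355+cs[0]-.5,r),3))
L=np.array(L);k=np.polyfit(L[:,0],L[:,1],1);print("left edge dir",180+np.degrees(np.arctan(k[0])),np.std(L[:,1]-np.polyval(k,L[:,0])))
T=[]
for q in range(367,387):
    cs=np.nonzero(m[150:165,q])[0]; T.append(gnd("top",(q,150+cs[0]-.5),3))
T=np.array(T);k=np.polyfit(T[:,1],T[:,0],1);print("top edge normal",180-np.degrees(np.arctan(k[0])))
a=cams.masks_of("top","shell")[:1]+cams.masks_of("side","shell")[:1]
print([(x["score"],x["at"]) for x in a])
for c in im:
    for d in cams.tip_of(c,"start_top"): print(c,d["score"],gnd(c,d["at"],58))
    g=cv2.cvtColor(im[c],cv2.COLOR_BGR2HSV); m=cv2.inRange(g,(55,120,120),(75,255,255))>0;p=proj(c,[648,-322,58]);m&=np.hypot(xx-p[0],yy-p[1])<12
    print(c,m.sum(),gnd(c,[xx[m].mean(),yy[m].mean()],58))
    # shell blue corners
    g=cv2.inRange(g,(105,120,60),(125,255,255));k=max(cv2.findContours(g[:,:],0,2)[0],key=lambda k:cv2.contourArea(k) if abs(k[:,0,0].mean()-(202 if c=="top" else 247))<25 and k[:,0,1].mean()>100 else 0)
    print(c,cv2.approxPolyDP(k,2.5,True)[:,0].tolist())
E
```

```text
top 32 bar centre [ 521.1 -405.1] len [10.6 26. ] dir 177.47488659838555
side 54 bar centre [ 522.7 -402.1] len [12.  26.6] dir 179.2118858647356
plate top edge normal 181.3047820070821
left edge dir 186.29877701128885 8.822919492192744
top edge normal 183.31299732274488
[(0.66, [227.9, 167.3]), (0.8, [237.1, 156.4])]
top 0.51 [ 656.6 -329.6]
top 0.51 [ 268.9 -433.6]
top 47 [ 657.1 -321.4]
top [[185, 128], [192, 200], [200, 204], [211, 203], [206, 138], [201, 136], [204, 135], [197, 126]]
side 0.6 [ 292.2 -428.1]
side 0.41 [ 304.5 -239.9]
side 0.38 [ 659.7 -312.9]
side 58 [ 659.3 -318.5]
side [[254, 131], [214, 145], [218, 175], [223, 180], [253, 168]]
```

The bar is about 3° short of square (about 178.3° against 181.3°), so I'll regrasp and turn it by +3°.

step_arm(
  series=[
    {"travel": [0.06, -0.15, 0], "rotation": [0, 0, 0], "jaw": 0.9},
    {"travel": [0.12, -0.3, 0], "rotation": [0, 0, 0], "jaw": 0.9},
    {"travel": [0.18, -0.45, 0], "rotation": [0, 0, 0], "jaw": 0.9},
    {"travel": [0.24, -0.6, 0], "rotation": [0, 0, 0], "jaw": 0.9},
    {"travel": [0.3, -0.75, 0], "rotation": [0, 0, 0], "jaw": 0.9},
    {"travel": [0.3, -0.9, 0], "rotation": [0, 0, 0], "jaw": 0.9},
    {"travel": [0.3, -0.9, 0], "rotation": [0, 0, 0], "jaw": 0.9},
    {"travel": [0.3, -0.9, 0], "rotation": [0, 0, 0], "jaw": 0.9},
  ],
  newtons=30,
)

```text
time: 30.9
ee_pos: [532.8, -406.5, 167.6]
tcp_rot: [-180.0, 0.1, -1.4]
ft_force: [-0.1, -0.3, -0.7]
finger_gap: 81.0
grip_force: 0.0
```

step_arm(
  series=[
    {"travel": [0, 0, 0], "rotation": [0, 0, 0], "jaw": 0.9},
    {"travel": [0, 0, -0.15], "rotation": [0, 0, 0], "jaw": 0.9},
    {"travel": [0, 0, -0.3], "rotation": [0, 0, 0], "jaw": 0.9},
    {"travel": [0, 0, -0.4], "rotation": [0, 0, 0], "jaw": 0.9},
    {"travel": [0, 0, -0.458], "rotation": [0, 0, 0], "jaw": 0.9},
    {"travel": [0, 0, -0.458], "rotation": [0, 0, 0], "jaw": 0.9},
    {"travel": [0, 0, -0.458], "rotation": [0, 0, 0], "jaw": 0.9},
    {"travel": [0, 0, -0.458], "rotation": [0, 0, 0], "jaw": 0.4},
  ],
)

```text
time: 31.7
ee_pos: [535.6, -404.0, 34.1]
tcp_rot: [179.9, -0.2, -1.1]
ft_force: [-0.6, 0.7, 0.3]
finger_gap: 68.8
grip_force: 0.0
```

step_arm(
  series=[
    {"travel": [0, 0, 0], "rotation": [0, 0, 0], "jaw": -1},
    {"travel": [0, 0, 0], "rotation": [0, 0, 0], "jaw": -1},
    {"travel": [0, 0, 0], "rotation": [0, 0, 0], "jaw": -1},
    {"travel": [0, 0, 0], "rotation": [0, 0, 0], "jaw": -1},
    {"travel": [0, 0, 0.004], "rotation": [0, 0, 0.015], "jaw": -1},
    {"travel": [0, 0, 0.004], "rotation": [0, 0, 0.033], "jaw": -1},
    {"travel": [0, 0, 0.004], "rotation": [0, 0, 0.033], "jaw": -1},
    {"travel": [0, 0, 0], "rotation": [0, 0, 0.033], "jaw": -1},
  ],
)

```text
time: 32.5
ee_pos: [535.0, -404.1, 34.0]
tcp_rot: [179.9, -0.1, 1.9]
ft_force: [-2.0, 1.8, 14.3]
finger_gap: 53.5
grip_force: 33.0
```

step_arm(
  series=[
    {"travel": [0, 0, 0], "rotation": [0, 0, 0], "jaw": -1},
    {"travel": [0, 0, 0], "rotation": [0, 0, 0], "jaw": 0.5},
    {"travel": [0, 0, 0], "rotation": [0, 0, 0], "jaw": 0.8},
    {"travel": [0, 0, 0], "rotation": [0, 0, 0], "jaw": 0.9},
    {"travel": [0, 0, 0], "rotation": [0, 0, 0], "jaw": 0.9},
    {"travel": [0, 0, 0.12], "rotation": [0, 0, 0], "jaw": 0.9},
    {"travel": [0, 0, 0.28], "rotation": [0, 0, 0], "jaw": 0.9},
    {"travel": [0, 0, 0.458], "rotation": [0, 0, 0], "jaw": 0.9},
  ],
)

```text
time: 33.3
ee_pos: [532.8, -403.3, 165.7]
tcp_rot: [-179.9, 0.2, 1.8]
ft_force: [0.9, -0.3, -0.0]
finger_gap: 81.2
grip_force: 0.0
```

step_arm(
  series=[
    {"travel": [0, 0.16, 0], "rotation": [0, 0, 0], "jaw": 0.9},
    {"travel": [0, 0.32, 0], "rotation": [0, 0, 0], "jaw": 0.9},
    {"travel": [0, 0.48, 0], "rotation": [0, 0, 0], "jaw": 0.9},
    {"travel": [-0.1, 0.64, 0], "rotation": [0, 0, 0], "jaw": 0.9},
    {"travel": [-0.2, 0.8, 0], "rotation": [0, 0, 0], "jaw": 0.9},
    {"travel": [-0.3, 0.9, 0], "rotation": [0, 0, 0], "jaw": -1},
    {"travel": [-0.3, 0.9, 0], "rotation": [0, 0, 0], "jaw": -1},
    {"travel": [-0.3, 0.9, 0], "rotation": [0, 0, 0], "jaw": -1},
  ],
)

```text
time: 34.1
ee_pos: [442.8, -132.6, 165.8]
tcp_rot: [180.0, 0.0, 2.0]
ft_force: [-0.4, -0.6, -0.1]
finger_gap: 39.0
grip_force: 0.0
```

```bash
cat >> h.py <<'E'
def bar(im):
    yy,xx=np.mgrid[:384,:512]
    for c in im:
        p=proj(c,[520,-404,75]); g=im[c].min(2).astype(float)
        w=np.clip(g-100,0,None)*(np.hypot(xx-p[0],yy-p[1])<(6.5 if c=="top" else 6))
        pts=np.array([gnd(c,(x,y),75) for y,x in zip(*np.nonzero(w))]);ww=w[w>0]
        m=(pts*ww[:,None]).sum(0)/ww.sum();C=((pts-m)*ww[:,None]).T@(pts-m)/ww.sum();e,V=np.linalg.eigh(C);u=V[:,1]*np.sign(-V[0,1])
        print(c,len(ww),"bar centre",m,"dir",np.degrees(np.arctan2(u[1],u[0]))%360)
E
python3 - <<'E'
from h import *
np.set_printoptions(precision=1,suppress=True)
im=snap();st();bar(im)
# shell: project candidate angles, compare corners; free edge corners at hinge + R(angle)
th=np.radians(6.1);ux=np.array([np.cos(th),np.sin(th)]);uy=np.array([-ux[1],ux[0]])
H=np.array([556.2,132.2])+65*uy
def pt(x,r,d,a): # r along from hinge to free edge, d depth outward(top when closed)
    # closed: direction -y, outward +z ; rotate by a
    y=-r*np.cos(a)+d*np.sin(a); z=20+r*np.sin(a)+d*np.cos(a)
    return np.r_[H+ux*x+uy*y,z]
print("hinge",H,"px",proj("top",[*H,20]))
for a in(1.3,1.4,1.5,1.57,1.65,1.75,1.9):
    print(a,*[proj(c,pt(x,r,d,a)).round(0) for c in im for x in(-122,122) for r,d in((130,0),(130,44))])
E
```

```text
t 34.2 tcp [ 444.8 -135.2  166.2] [179.9  -0.1   1.8] F [-0.1 -0.9 -0.7] gap 23.1 grip 0.0
top 33 bar centre [ 521.  -405.5] dir 181.90052860155572
side 55 bar centre [ 522.5 -402.7] dir 183.8828872071845
hinge [549.3 196.8] px [209.7 169.4]
1.3 [220. 198.] [206. 199.] [211. 124.] [198. 125.] [225. 159.] [219. 149.] [284. 137.] [278. 128.]
1.4 [216. 198.] [201. 200.] [207. 125.] [194. 125.] [223. 156.] [217. 148.] [282. 134.] [276. 127.]
1.5 [211. 199.] [197. 201.] [203. 125.] [190. 126.] [222. 154.] [215. 147.] [280. 132.] [274. 126.]
1.57 [208. 199.] [195. 201.] [201. 125.] [187. 127.] [220. 152.] [214. 146.] [279. 131.] [272. 126.]
1.65 [205. 200.] [192. 202.] [197. 126.] [184. 128.] [219. 151.] [213. 145.] [277. 130.] [271. 125.]
1.75 [201. 200.] [188. 202.] [194. 126.] [181. 129.] [217. 149.] [212. 145.] [275. 129.] [269. 125.]
1.9 [196. 201.] [183. 203.] [188. 127.] [176. 130.] [215. 148.] [210. 145.] [273. 127.] [266. 126.]
```

The can is now square: the bar reads 181.9° against a pad direction of about 181.5°. Next I'll go over and behind the shell, which stands at about 1.63 rad.

step_arm(
  series=[
    {"travel": [0, 0.05, 0.15], "rotation": [0, 0, 0], "jaw": -1},
    {"travel": [0.02, 0.2, 0.22], "rotation": [0, 0, 0], "jaw": -1},
    {"travel": [0.04, 0.35, 0.22], "rotation": [0, 0, 0], "jaw": -1},
    {"travel": [0.06, 0.5, 0.22], "rotation": [0, 0, 0], "jaw": -1},
    {"travel": [0.08, 0.65, 0.22], "rotation": [0, 0, 0.02], "jaw": -1},
    {"travel": [0.11, 0.8, 0.22], "rotation": [0, 0, 0.047], "jaw": -1},
    {"travel": [0.15, 0.95, 0.22], "rotation": [0, 0, 0.047], "jaw": -1},
    {"travel": [0.15, 0.95, 0.22], "rotation": [0, 0, 0.047], "jaw": -1},
  ],
)

```text
time: 35.0
ee_pos: [490.2, 159.2, 232.1]
tcp_rot: [-179.5, -0.1, 6.6]
ft_force: [-0.3, -0.6, 0.5]
finger_gap: -0.1
grip_force: 0.0
```

step_arm(
  series=[
    {"travel": [0.05, 0.12, 0], "rotation": [0, 0, 0], "jaw": -1},
    {"travel": [0.1, 0.25, 0], "rotation": [0, 0, 0], "jaw": -1},
    {"travel": [0.14, 0.38, 0], "rotation": [0, 0, 0], "jaw": -1},
    {"travel": [0.166, 0.468, 0], "rotation": [0, 0, 0], "jaw": -1},
    {"travel": [0.166, 0.468, 0], "rotation": [0, 0, 0], "jaw": -1},
    {"travel": [0.166, 0.468, 0], "rotation": [0, 0, 0], "jaw": -1},
    {"travel": [0.166, 0.468, 0], "rotation": [0, 0, 0], "jaw": -1},
    {"travel": [0.166, 0.468, 0], "rotation": [0, 0, 0], "jaw": -1},
  ],
)

```text
time: 35.8
ee_pos: [539.7, 289.3, 231.9]
tcp_rot: [179.9, -0.0, 5.9]
ft_force: [0.4, -1.2, -1.0]
finger_gap: -0.1
grip_force: 0.0
```

```bash
python3 - <<'E'
from h import *
s=st();print(s["joints"].round(0))
th=np.radians(6.1);ux=np.array([np.cos(th),np.sin(th)]);uy=np.array([-ux[1],ux[0]]);H=np.array([549.2,196.9])
p0=np.array([*(H+uy*95),0])
for a in list(np.arange(1.7,0,-.1))+[0]:
    r=115;y=-r*np.cos(a)+56*np.sin(a);z=8+r*np.sin(a)+56*np.cos(a); q=H+uy*y
    print(round(a,2),q.round(1),round(z,1))
E
```

```text
t 35.8 tcp [539.7 289.3 231.9] [ 1.7992e+02 -2.0000e-02  5.8800e+00] F [ 0.4 -1.2 -1. ] gap -0.1 grip 0.0
[  -9.   29.  -33.   75.   15.   81. -125.]
1.7 [541.7 266.9] 114.8
1.6 [542.9 255.9] 121.3
1.5 [544.1 244.4] 126.7
1.4 [545.4 232.3] 130.8
1.3 [546.7 220. ] 133.8
1.2 [548.1 207.4] 135.5
1.1 [549.4 194.7] 135.9
1.0 [550.8 182. ] 135.0
0.9 [552.1 169.4] 132.9
0.8 [553.4 157.2] 129.5
0.7 [554.7 145.3] 124.9
0.6 [555.9 134. ] 119.2
0.5 [557.1 123.2] 112.3
0.4 [558.1 113.3] 104.4
0.3 [559.1 104.1] 95.5
0.2 [560.   95.9] 85.7
0.1 [560.8  88.7] 75.2
0 [561.4  82.6] 64.0
```

step_arm(
  series=[
    {"travel": [0, 0, -0.1], "rotation": [0, 0, 0], "jaw": -1},
    {"travel": [0, 0, -0.2], "rotation": [0, 0, 0], "jaw": -1},
    {"travel": [0, 0, -0.3], "rotation": [0, 0, 0], "jaw": -1},
    {"travel": [0, 0, -0.36], "rotation": [0, 0, 0], "jaw": -1},
    {"travel": [0, 0, -0.373], "rotation": [0, 0, 0], "jaw": -1},
    {"travel": [0, 0, -0.373], "rotation": [0, 0, 0], "jaw": -1},
    {"travel": [0, 0, -0.373], "rotation": [0, 0, 0], "jaw": -1},
    {"travel": [0, 0, -0.373], "rotation": [0, 0, 0], "jaw": -1},
  ],
)

```text
time: 36.6
ee_pos: [539.7, 292.1, 121.7]
tcp_rot: [-179.9, -0.2, 6.1]
ft_force: [0.1, -0.4, -0.2]
finger_gap: -0.3
grip_force: 0.0
```

step_arm(
  series=[
    {"travel": [0.005, -0.04, 0], "rotation": [0, 0, 0], "jaw": -1},
    {"travel": [0.009, -0.08, 0.003], "rotation": [0, 0, 0], "jaw": -1},
    {"travel": [0.013, -0.115, 0.005], "rotation": [0, 0, 0], "jaw": -1},
    {"travel": [0.018, -0.154, 0.023], "rotation": [0, 0, 0], "jaw": -1},
    {"travel": [0.022, -0.194, 0.036], "rotation": [0, 0, 0], "jaw": -1},
    {"travel": [0.027, -0.235, 0.046], "rotation": [0, 0, 0], "jaw": -1},
    {"travel": [0.031, -0.277, 0.052], "rotation": [0, 0, 0], "jaw": -1},
    {"travel": [0.036, -0.319, 0.053], "rotation": [0, 0, 0], "jaw": -1},
  ],
)

```text
time: 37.4
ee_pos: [549.6, 194.8, 136.1]
tcp_rot: [-180.0, -0.0, 6.1]
ft_force: [-0.7, 3.2, -0.4]
finger_gap: -0.1
grip_force: 1.1
```

```bash
python3 - <<'E'
from h import *
im=snap();st()
cv2.imwrite("pics/s7.png",np.hstack([cv2.resize(im["side"][90:210,190:310],(400,400)),cv2.resize(im["top"][110:220,170:280],(400,400))]))
E
```

```text
t 37.5 tcp [550.3 191.7 135.7] [1.7979e+02 3.0000e-02 5.8300e+00] F [ 0.3 -0.6 -0.1] gap 0.1 grip 0.0
```

View pics/s7.png

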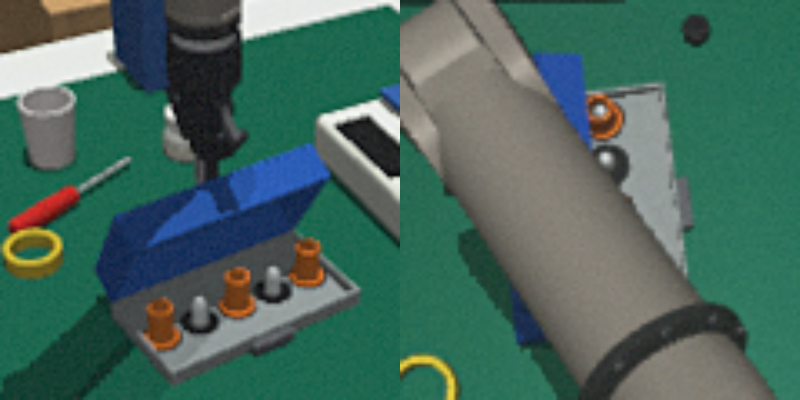

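The shell, at px (215,230), is swinging down ahead of the finger, and the sleeves are seated. Continuing along the arc.

step_arm(
  series=[
    {"travel": [0.005, -0.042, -0.003], "rotation": [0, 0, 0], "jaw": -1},
    {"travel": [0.009, -0.084, -0.01], "rotation": [0, 0, 0], "jaw": -1},
    {"travel": [0.013, -0.125, -0.021], "rotation": [0, 0, 0], "jaw": -1},
    {"travel": [0.018, -0.165, -0.037], "rotation": [0, 0, 0], "jaw": -1},
    {"travel": [0.022, -0.202, -0.056], "rotation": [0, 0, 0], "jaw": -1},
    {"travel": [0.026, -0.238, -0.079], "rotation": [0, 0, 0], "jaw": -1},
    {"travel": [0.029, -0.271, -0.105], "rotation": [0, 0, 0], "jaw": -1},
    {"travel": [0.032, -0.302, -0.135], "rotation": [0, 0, 0], "jaw": -1},
  ],
)

```text
time: 38.3
ee_pos: [559.3, 104.0, 94.6]
tcp_rot: [180.0, -0.0, 6.1]
ft_force: [-0.1, 1.6, 0.3]
finger_gap: -0.1
grip_force: 0.7
```

step_arm(
  series=[
    {"travel": [0.002, -0.014, -0.017], "rotation": [0, 0, 0], "jaw": -1},
    {"travel": [0.003, -0.027, -0.033], "rotation": [0, 0, 0], "jaw": -1},
    {"travel": [0.005, -0.04, -0.05], "rotation": [0, 0, 0], "jaw": -1},
    {"travel": [0.006, -0.051, -0.068], "rotation": [0, 0, 0], "jaw": -1},
    {"travel": [0.007, -0.06, -0.08], "rotation": [0, 0, 0], "jaw": -1},
    {"travel": [0.008, -0.066, -0.09], "rotation": [0, 0, 0], "jaw": -1},
    {"travel": [0.008, -0.072, -0.1], "rotation": [0, 0, 0], "jaw": -1},
    {"travel": [0.008, -0.072, -0.104], "rotation": [0, 0, 0], "jaw": -1},
  ],
)

```text
time: 39.1
ee_pos: [561.7, 83.2, 64.1]
tcp_rot: [180.0, -0.0, 6.1]
ft_force: [-1.6, -0.1, 7.1]
finger_gap: -0.1
grip_force: 3.3
```

step_arm(
  series=[
    {"travel": [0, 0, -0.004], "rotation": [0, 0, 0], "jaw": -1},
    {"travel": [0, 0, -0.006], "rotation": [0, 0, 0], "jaw": -1},
    {"travel": [0, 0, -0.006], "rotation": [0, 0, 0], "jaw": -1},
    {"travel": [0, 0, -0.006], "rotation": [0, 0, 0], "jaw": -1},
    {"travel": [0, 0, -0.006], "rotation": [0, 0, 0], "jaw": -1},
    {"travel": [0, 0, -0.006], "rotation": [0, 0, 0], "jaw": -1},
    {"travel": [0, 0, -0.006], "rotation": [0, 0, 0], "jaw": -1},
    {"travel": [0, 0, -0.006], "rotation": [0, 0, 0], "jaw": -1},
  ],
)

```text
time: 39.9
ee_pos: [561.7, 83.2, 64.1]
tcp_rot: [179.9, -0.0, 6.1]
ft_force: [-2.8, -1.3, 10.0]
finger_gap: 0.1
grip_force: 4.9
```

step_arm(
  series=[
    {"travel": [0, 0, 0.05], "rotation": [0, 0, 0], "jaw": -1},
    {"travel": [0, 0, 0.15], "rotation": [0, 0, 0], "jaw": -1},
    {"travel": [0, -0.1, 0.25], "rotation": [0, 0, 0], "jaw": -1},
    {"travel": [0, -0.25, 0.25], "rotation": [0, 0, 0], "jaw": -1},
    {"travel": [0, -0.4, 0.25], "rotation": [0, 0, 0], "jaw": -1},
    {"travel": [0, -0.55, 0.25], "rotation": [0, 0, 0], "jaw": -1},
    {"travel": [0, -0.7, 0.25], "rotation": [0, 0, 0], "jaw": -1},
    {"travel": [0, -0.7, 0.25], "rotation": [0, 0, 0], "jaw": -1},
  ],
)

```text
time: 40.7
ee_pos: [560.1, -138.0, 136.6]
tcp_rot: [179.6, 0.1, 5.3]
ft_force: [-0.3, -2.1, 0.1]
finger_gap: -0.3
grip_force: 0.0
```

```bash
python3 - <<'E'
from h import *
np.set_printoptions(precision=1,suppress=True)
im=snap();st();bar(im)
cv2.imwrite("pics/s8.png",cv2.resize(im["side"][110:310,200:420],(800,600)))
E
```

```text
t 40.8 tcp [ 561.  -128.6  136.9] [180.    0.1   5.8] F [ 0.2  1.4 -0.3] gap -0.1 grip 0.0
top 37 bar centre [ 521.1 -405.6] dir 182.26082388594037
side 55 bar centre [ 522.5 -402.7] dir 183.8814439581986
```

View pics/s8.png

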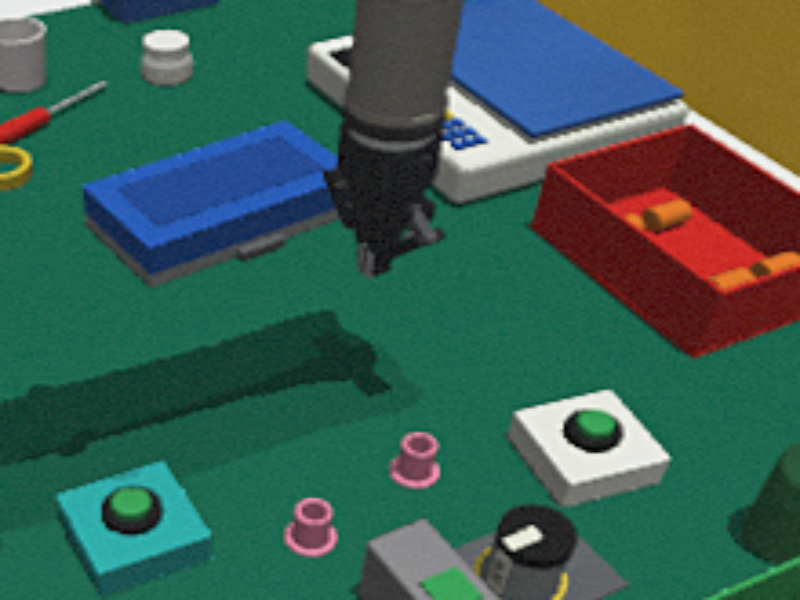

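The case is closed: px (215,200), with the blue edge on the grey rim and the top at 64 mm. Now the button on the white box, at px (593,428).

step_arm(
  series=[
    {"travel": [0.05, -0.1, 0], "rotation": [0, 0, 0], "jaw": -1},
    {"travel": [0.11, -0.23, 0], "rotation": [0, 0, 0], "jaw": -1},
    {"travel": [0.17, -0.36, 0], "rotation": [0, 0, 0], "jaw": -1},
    {"travel": [0.23, -0.48, 0], "rotation": [0, 0, 0], "jaw": -1},
    {"travel": [0.28, -0.6, 0], "rotation": [0, 0, 0], "jaw": -1},
    {"travel": [0.317, -0.647, 0], "rotation": [0, 0, 0], "jaw": -1},
    {"travel": [0.317, -0.647, -0.1], "rotation": [0, 0, 0], "jaw": -1},
    {"travel": [0.317, -0.647, -0.17], "rotation": [0, 0, 0], "jaw": -1},
  ],
)

```text
time: 41.6
ee_pos: [657.7, -318.2, 84.9]
tcp_rot: [-179.9, -0.0, 6.2]
ft_force: [0.3, 0.8, -0.6]
finger_gap: 0.2
grip_force: 0.0
```

step_arm(
  series=[
    {"travel": [0, 0, 0], "rotation": [0, 0, 0], "jaw": -1},
    {"travel": [0, 0, -0.04], "rotation": [0, 0, 0], "jaw": -1},
    {"travel": [0, 0, -0.06], "rotation": [0, 0, 0], "jaw": -1},
    {"travel": [0, 0, -0.08], "rotation": [0, 0, 0], "jaw": -1},
    {"travel": [0, 0, -0.1], "rotation": [0, 0, 0], "jaw": -1},
    {"travel": [0, 0, -0.11], "rotation": [0, 0, 0], "jaw": -1},
    {"travel": [0, 0, -0.115], "rotation": [0, 0, 0], "jaw": -1},
    {"travel": [0, 0, -0.115], "rotation": [0, 0, 0], "jaw": -1},
  ],
)

```text
time: 42.4
ee_pos: [657.3, -320.2, 56.1]
tcp_rot: [179.9, -0.1, 6.1]
ft_force: [-4.7, 1.9, 12.8]
finger_gap: -0.1
grip_force: 6.4
```

step_arm(
  series=[
    {"travel": [0, 0, -0.01], "rotation": [0, 0, 0], "jaw": -1},
    {"travel": [0, 0, -0.02], "rotation": [0, 0, 0], "jaw": -1},
    {"travel": [0, 0, -0.02], "rotation": [0, 0, 0], "jaw": -1},
    {"travel": [0, 0, -0.02], "rotation": [0, 0, 0], "jaw": -1},
    {"travel": [0, 0, -0.02], "rotation": [0, 0, 0], "jaw": -1},
    {"travel": [0, 0, -0.02], "rotation": [0, 0, 0], "jaw": -1},
    {"travel": [0, 0, -0.02], "rotation": [0, 0, 0], "jaw": -1},
    {"travel": [0, 0, -0.02], "rotation": [0, 0, 0], "jaw": -1},
  ],
)

```text
time: 43.2
ee_pos: [657.5, -320.2, 55.8]
tcp_rot: [179.9, -0.2, 6.0]
ft_force: [-10.7, 4.7, 30.4]
finger_gap: -0.0
grip_force: 15.1
```

```bash
python3 - <<'E'
from h import *
im=snap();st()
cv2.imwrite("pics/s9.png",np.hstack([cv2.resize(im["side"][215:285,330:400],(400,400),interpolation=cv2.INTER_CUBIC),cv2.resize(im["top"][110:170,325:385],(400,400),interpolation=cv2.INTER_CUBIC)]))
E
```

```text
t 43.3 tcp [ 657.5 -320.2   55.8] [179.87  -0.19   6.04] F [-11.5   5.5  29.6] gap 0.0 grip 15.1
```

View pics/s9.png

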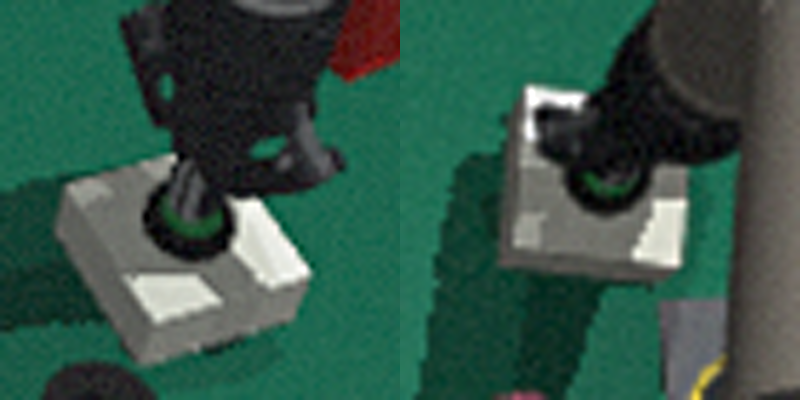

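The fingertip is centred on the green cap, and the force is hard at 55.8 mm. I'll back off in small steps to find where the spring lets go, which shows whether the press was full.

step_arm(
  series=[
    {"travel": [0, 0, 0.042], "rotation": [0, 0, 0], "jaw": -1},
    {"travel": [0, 0, 0.042], "rotation": [0, 0, 0], "jaw": -1},
    {"travel": [0, 0, 0.042], "rotation": [0, 0, 0], "jaw": -1},
    {"travel": [0, 0, 0.042], "rotation": [0, 0, 0], "jaw": -1},
    {"travel": [0, 0, 0.042], "rotation": [0, 0, 0], "jaw": -1},
    {"travel": [0, 0, 0.042], "rotation": [0, 0, 0], "jaw": -1},
    {"travel": [0, 0, 0.042], "rotation": [0, 0, 0], "jaw": -1},
    {"travel": [0, 0, 0.042], "rotation": [0, 0, 0], "jaw": -1},
  ],
)

```text
time: 44.1
ee_pos: [656.7, -320.6, 58.3]
tcp_rot: [180.0, -0.0, 6.1]
ft_force: [1.7, -1.2, 2.7]
finger_gap: -0.1
grip_force: 1.8
```

step_arm(
  series=[
    {"travel": [0, 0, 0.005], "rotation": [0, 0, 0], "jaw": -1},
    {"travel": [0, 0, 0.005], "rotation": [0, 0, 0], "jaw": -1},
    {"travel": [0, 0, 0.005], "rotation": [0, 0, 0], "jaw": -1},
    {"travel": [0, 0, 0.005], "rotation": [0, 0, 0], "jaw": -1},
    {"travel": [0, 0, 0.005], "rotation": [0, 0, 0], "jaw": -1},
    {"travel": [0, 0, 0.005], "rotation": [0, 0, 0], "jaw": -1},
    {"travel": [0, 0, 0.005], "rotation": [0, 0, 0], "jaw": -1},
    {"travel": [0, 0, 0.005], "rotation": [0, 0, 0], "jaw": -1},
  ],
)

```text
time: 44.9
ee_pos: [656.3, -320.4, 59.8]
tcp_rot: [-180.0, 0.0, 6.1]
ft_force: [-0.4, -1.2, 2.2]
finger_gap: -0.0
grip_force: 1.4
```

step_arm(
  series=[
    {"travel": [0, 0, 0.005], "rotation": [0, 0, 0], "jaw": -1},
    {"travel": [0, 0, 0.005], "rotation": [0, 0, 0], "jaw": -1},
    {"travel": [0, 0, 0.005], "rotation": [0, 0, 0], "jaw": -1},
    {"travel": [0, 0, 0.005], "rotation": [0, 0, 0], "jaw": -1},
    {"travel": [0, 0, 0.005], "rotation": [0, 0, 0], "jaw": -1},
    {"travel": [0, 0, 0.005], "rotation": [0, 0, 0], "jaw": -1},
    {"travel": [0, 0, 0.005], "rotation": [0, 0, 0], "jaw": -1},
    {"travel": [0, 0, 0.005], "rotation": [0, 0, 0], "jaw": -1},
  ],
)

```text
time: 45.7
ee_pos: [656.3, -320.3, 61.2]
tcp_rot: [-180.0, 0.0, 6.1]
ft_force: [-0.5, -0.9, 2.1]
finger_gap: 0.2
grip_force: 1.0
```

step_arm(
  series=[
    {"travel": [0, 0, 0.008], "rotation": [0, 0, 0], "jaw": -1},
    {"travel": [0, 0, 0.008], "rotation": [0, 0, 0], "jaw": -1},
    {"travel": [0, 0, 0.008], "rotation": [0, 0, 0], "jaw": -1},
    {"travel": [0, 0, 0.008], "rotation": [0, 0, 0], "jaw": -1},
    {"travel": [0, 0, 0.008], "rotation": [0, 0, 0], "jaw": -1},
    {"travel": [0, 0, 0.008], "rotation": [0, 0, 0], "jaw": -1},
    {"travel": [0, 0, 0.008], "rotation": [0, 0, 0], "jaw": -1},
    {"travel": [0, 0, 0.008], "rotation": [0, 0, 0], "jaw": -1},
  ],
)

```text
time: 46.5
ee_pos: [656.6, -320.4, 63.8]
tcp_rot: [-180.0, 0.0, 6.1]
ft_force: [-0.4, 0.6, -0.6]
finger_gap: -0.1
grip_force: 0.0
```

The spring force held until about 61.8 mm and the stop was at 55.8 mm, so the cap went down its full 6 mm and came back up. I'll retreat and make a last check.

step_arm(
  series=[
    {"travel": [0, 0, 0.15], "rotation": [0, 0, 0], "jaw": -1},
    {"travel": [0, 0, 0.3], "rotation": [0, 0, 0], "jaw": -1},
    {"travel": [-0.1, 0.1, 0.4], "rotation": [0, 0, 0], "jaw": -1},
    {"travel": [-0.25, 0.2, 0.4], "rotation": [0, 0, 0], "jaw": -1},
    {"travel": [-0.4, 0.35, 0.4], "rotation": [0, 0, 0], "jaw": -1},
    {"travel": [-0.5, 0.5, 0.4], "rotation": [0, 0, 0], "jaw": -1},
    {"travel": [-0.6, 0.6, 0.4], "rotation": [0, 0, 0], "jaw": -1},
    {"travel": [-0.6, 0.65, 0.4], "rotation": [0, 0, 0], "jaw": -1},
  ],
)

```text
time: 47.3
ee_pos: [472.7, -122.7, 183.7]
tcp_rot: [180.0, 0.2, 6.2]
ft_force: [1.5, -0.4, -0.3]
finger_gap: 0.3
grip_force: 0.0
```

```bash
python3 - <<'E'
from h import *
np.set_printoptions(precision=1,suppress=True)
im=snap();st();bar(im)
cv2.imwrite("pics/s10.png",cv2.resize(im["side"][110:335,180:480],(800,600)))
E
```

```text
t 47.4 tcp [ 475.  -120.2  184.5] [-179.9    0.     6.5] F [ 0.1 -0.1  0.4] gap 0.3 grip 0.0
top 35 bar centre [ 521.  -405.5] dir 182.02100395776827
side 55 bar centre [ 522.5 -402.7] dir 183.98960707470673
```

View pics/s10.png

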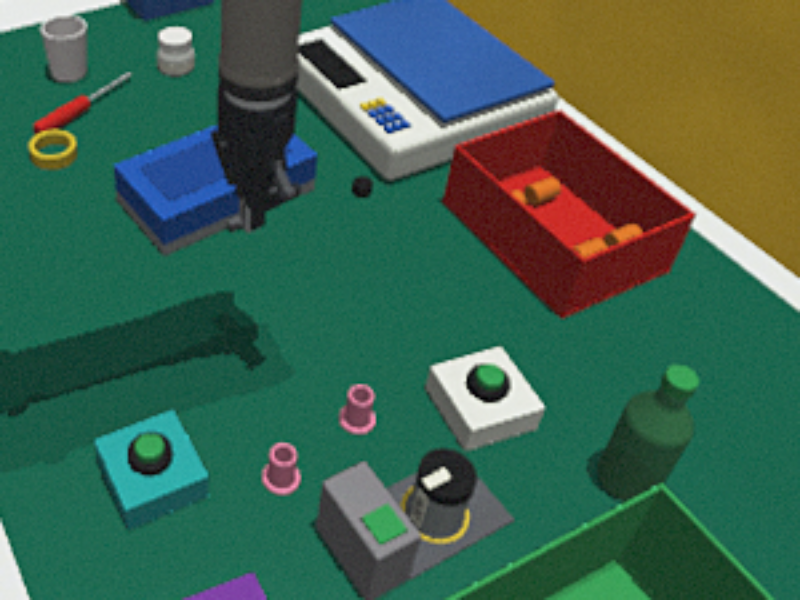

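The case is closed at px (215,185), the can is square on its ring at (440,500), the button is up at (488,382), and the other things are where they were. I'm handing in.

```bash
python3 -c "
from plant import manip; print(manip.close_job())"
```

```text
the job is handed in; nothing more can be done
None
```

The job is handed in: the three orange sleeves are fully home on spigots 0, 2 and 4, the lot can is centred on the pad with its stripe within a degree or two of square to the window, the case is closed on its rim, and the start button was pressed its full 6 mm and released last.

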